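# Pack two cartons of screws in the fixings case

### The arm

A 6-joint arm with a two-finger parallel gripper is mounted at the origin on a cart in front of the work surface, level with it; the furniture and walls round the work are solid. World frame = base frame: x ahead of the robot, y to its left, z up, the work surface at z = 0. Lengths are in m, angles in rad, forces in N, time in s.
With the tool pointing down it reaches from about 0.3 to 0.875 m from the base axis. Payload 6.4 kg.
Tool frame: the origin (TCP) lies at the very end of the fingers, on their centre line; the grasp point (between the pads) lies 19 mm behind it; z points along the fingers, y is the line along which they close (so a half turn about z gives the same grasp; the last joint's range is limited). The gripper opens to 85 mm and grips with 20 to 120 N. Pads are 22 mm wide; open, the fingers measure 114 mm over their backs; the gripper's body (76 mm by 85 mm) begins 54 mm behind the grasp point. The pads swing forward as they close: fully open they stand 13 mm farther back than shut.
Start: joints at [-1.444, 0.181, 1.607, -0, 1.354, -0.206], TCP at [0.188, -0.543, 0.193] pointing down, gripper open.
Joint ranges: [-2.99, 2.99], [-0.89, 2.07], [0.3, 2.58], [-1.14, 4.28], [0, 2.63], [-3.12, 3.12]. Speed limits (rad/s): [2.57, 2.57, 3.01, 3.14, 3.14, 3.14].

### API

Orientations are given as a unit quaternion [w, x, y, z].
In Python, from bench import ctrl gives the robot as it stands.
- The arm moves only by the tool jog_arm, never from a script. Its argument "series" is a list that holds one entry, the list of rows, each a list of 7 numbers: the shift along the tool's x, y, z in mm, then the turn, a rotation vector about the tool's x, y, z in rad, then the finger opening in mm, from 0 to 85.4. In form: [[[tx, ty, tz, rx, ry, rz, gripper], ...]]. A call has exactly 10 rows; each row shifts and turns the commanded pose from where the row before left it, along the tool's axes as they then stand; what a row does not reach is not made up. A row lasts 1/10 s, in which the tool goes at most 50 mm and 8.59 degrees, less where a joint would pass 70% of its speed; a pose out of reach is approached as far as the arm can. A call with a gripper value outside its range is refused whole. The fingers move at their own pace and stop on an object; the grip force is fixed at half the most. Time passes only in rows, so rows that do not move let the fingers close, or fill a call up. It gives the time, the measured TCP pose, the force, the opening and the grip force at its end, in the units of the state.
- ctrl.get_obs(): the state, without advancing time (a new reading comes with each control period).
- ctrl.camera(name): name is "scene" or "top"; returns a dict with "frame" (480x640x3 uint8, blue, green, red), "z_map" (480x640 float32, m along the optical axis (not along the pixel's ray), 0 where there is no reading), "fx", "fy", "cx", "cy" (pixels), "xyz" and "rotation" of the camera in the world. Camera axes: x right, y down, z forward; pixel columns grow to the right and rows downward; lengths in m; the calibration is good to about 2 mm. A picture is of the moment at which its call begins.
- ctrl.hand_in(): hands the job in; it is judged then, once.
The state is a dict: "time_s": time; "q": joint angles; "dq": joint speeds; "joint_efforts": joint torques, N m; "eef_pos": TCP position; "eef_rot": TCP orientation; "wrist_force": force on the tool from outside, world axes, zero at the start; "torque": the same for the moment, N m; "opening": opening from 0.0 (shut) to 1.0 (fully open); "grasp_force": force on a finger pad.
Only numpy, scipy, OpenCV 4.12 (cv2) and the standard library are available. Lean on these libraries where they do the work, as an engineer would, in place of code of your own. Each camera call takes 0.05 s, during which the arm holds its last target. There are 200 camera calls.

### The job

Pack the fixings case: push the yellow-banded carton that stands loose in the tray fully home into the back left corner, then slide the blue-banded carton in beside it, between it and the sprung plate, as far back as it will go. Then shut the lid fully. The cartons are thin card, so grip and push them gently, and leave the other things on the bench where they are.

Things in the scene. Friction and masses are not known exactly. Their poses are not given: they have to be found in the camera images.
- case: Green steel case, fixed. Origin: centre of underside; +x to its back (hinge side, away from the robot and to its right), +y to its left, z up. Sheet and tray floor 3 mm thick; inside 144 mm (x, -72 to +72) by 110 mm (y, -55 to +55). Heights over the bench: back wall 56 mm, sides 20, front lip only 12. Cartons stand in it with their length along x.
- corner (a point): Back left inside corner of the tray at floor level, (72, 55, 3) mm in the case's frame; axes as the case. A carton home in this corner touches the back and left walls: its origin is at (26, 32, 3) mm in the case's frame; a second carton home beside it has its origin at (26, -14, 3) mm.
- plate (a joint): Sprung retaining plate on the tray's right, 37 mm high. 0 m: at rest, leaving 40 mm free beside a carton (46 mm wide) that is home in the corner; it gives way to the right (-y) by at most 0.010 m. Spring 1 N at rest, 2.4 N fully back.
- plate_face (a point): Middle of the plate's left face, 22 mm above the bench; axes as the case. At rest the face stands at y = -31 mm in the case's frame, from x = 0 to +64 mm; its front end flares to the right, from x = 0 to -25 mm by 11 mm, so that a carton pushed in from the front opens it.
- lid (a joint): Lid hinge: 0 rad shut, open at the start at about 1.0, at most 1.05; stiff, stays where it is left, takes 2 to 4 N at its front edge to push down (its outer face looks up and back). Open, it hangs over the rear of the tray: no room there for an upright tool, which must lean back toward the tray's front (-x of the case) by 30 to 45 degrees.
- lid_hinge (a point): Middle of the hinge line, (72, 0, 60) mm in the case's frame; axes turn with the lid, -x runs along it to its front edge. Its skirt reaches 43 mm below the hinge line in front, 35 mm at the sides (126 mm apart inside); 100 mm from the hinge a rib reaches 18 mm below it: a carton standing out by over 5 mm keeps the lid from shutting.
- lid_edge (a point): Middle of the lid's front top edge, on its outer face, 155 mm along the lid from the hinge and 5 mm over the hinge line; axes turn with the lid (z out of its outer face, which is flat).
- carton_yellow: Cardboard carton of screws with a yellow band, 92 mm long (its x), 46 mm wide (its y), 56 mm high, 0.18 to 0.37 kg; origin: centre of the underside. It stands loose and a little askew in the tray at the start.
- carton_blue: The same carton with a blue band, standing on the bench to the left or right of the case at the start; origin: centre of the underside, x along its 92 mm length.
- paint_tin: Bystander: small paint tin, 77 mm across and 77 mm high, on the other side of the case; origin: centre of the underside.
- tape_measure: Bystander: yellow tape measure, 34 x 91 x 66 mm; origin: underside.
- torch: Bystander: black torch lying on the bench, 161 mm long, 36 mm thick; origin: underside.
- tape_roll: Bystander: small roll of black tape lying flat, 58 mm across, 19 mm high; origin: underside.
Things that resemble listed ones, but are neither listed nor needed, are in the scene too. Leave any purple look-alike of the carton_blue alone.

How it is judged:
On the way, in this order (a step that is already met when the one before it is completed fails the run):
1. the yellow-banded carton is home in the back left corner (within 3 mm of both walls, standing flat, square within 3 degrees) while the blue-banded one is still out of the tray (x of carton_yellow in the frame of case above 0.023 m and y of carton_yellow in the frame of case above 0.029 m and z of carton_yellow in the frame of case below 0.006 m and angle between the x axis of carton_yellow and the x axis of case, either way round below 0.052 rad and horizontal distance between carton_blue and case above 0.12 m), for 0.2 s.
2. the blue-banded carton is home beside it (within 3 mm of the back wall and of the yellow-banded carton, standing flat) (x of carton_blue in the frame of case above 0.023 m and horizontal distance between carton_blue and carton_yellow below 0.049 m and z of carton_blue in the frame of case below 0.006 m), for 0.2 s.
At the end, for the whole second after the job is handed in: Both cartons stand flat on the tray floor and square (within 3 degrees), within 3 mm of the back wall, the yellow-banded one within 3 mm of the left wall and the blue-banded one within 3 mm of it; the lid is shut (within 0.04 rad) and all is at rest (all of step 2 and x of carton_yellow in the frame of case above 0.023 m and y of carton_yellow in the frame of case above 0.029 m and z of carton_yellow in the frame of case below 0.006 m and angle between the x axis of each of carton_yellow, carton_blue and the x axis of case, either way round below 0.052 rad and value of joint lid below 0.04 rad and linear speed of each of carton_blue, carton_yellow below 0.01 m/s); the robot touches nothing.
It fails at once if a carton is crushed: both fingers together press on it with more than 120 N (a grip of 60 N) (contact force between the fingers and carton_yellow above 120 N or contact force between the fingers and carton_blue above 120 N).
It fails at once if a carton is rammed against the case: all contact forces between them add up to more than 80 N (contact force between any of carton_yellow, carton_blue and case above 80 N).
It fails at once if a bystander (paint tin, tape measure, torch, tape roll) is moved by more than 20 mm (distance of any of paint_tin, tape_measure, torch, tape_roll from where it was at the start of the episode above 0.02 m).
It also fails if it takes over 72 s, if anything falls off the work surface, if the arm or the gripper's body presses on something with over 40 N, if the wrist force passes 120 N, or if a joint passes its speed limit or range.

## Working session

There is one attempt and no reset: what is moved stays moved. The work goes in short steps, Python scripts to look and compute and a tool call to move; the robot and the scene stay as the last step left them, time stands still between calls to the robot, and variables do not carry over. Pictures are saved under pics/ and viewed, at most 10 in all, crops included, and the job is handed in when it is done.

Besides the shell and the picture viewer there is one more tool, called after ">>>" by a JSON object that holds its "api" and its "payload", one argument or row to a line. jog_arm: Moves the arm, as the interface text tells. Its arguments: {"type":"object","properties":{"series":{"type":"array"}},"required":["series"]}

```bash
ls; mkdir -p pics
python3 - <<'E'
from bench import ctrl
import cv2,numpy as np
for n in("scene","top"):
    c=ctrl.camera(n); cv2.imwrite(f"pics/{n}0.png",c["frame"]); print(n,c["fx"],c["fy"],c["cx"],c["cy"],c["xyz"],c["rotation"]); np.savez(f"{n}0.npz",**c)
print(ctrl.get_obs())
E
```

```text
pics
scene 502.75687484146715 502.75687484146715 333.06822064437125 239.3905026604841 [0.16250719 0.59294755 0.89206017] [ 0.1007337  -0.26649184  0.89173304 -0.35163475]
top 532.6042608234209 532.6042608234209 317.35161164019377 255.172033566401 [-0.20619403 -0.05039033  1.16678908] [-0.21069943  0.67804928 -0.66907157  0.21954078]
{'time_s': 0.1, 'q': array([-1.44433257e+00,  1.81460519e-01,  1.60789309e+00,  1.98106963e-05,
        1.35382506e+00, -2.06312893e-01]), 'dq': array([-0.00055363, -0.00177709, -0.00412475,  0.00048875, -0.00183236,
       -0.00117606]), 'joint_efforts': array([ 1.94046734e-04, -4.45881736e+01, -3.52236128e+01, -3.14826138e-04,
        4.26128317e-03,  9.39328146e-06]), 'eef_pos': array([ 0.18777926, -0.54288769,  0.19218501]), 'eef_rot': array([-7.91992274e-04,  9.86189413e-01,  1.65619480e-01,  4.13158859e-05]), 'wrist_force': array([ 0.34427174,  0.72947694, -0.840852  ]), 'torque': array([ 0.00079065, -0.04909085,  0.00780136]), 'grasp_force': 0.0, 'opening': 0.9981531408663074}
```

View pics/scene0.png

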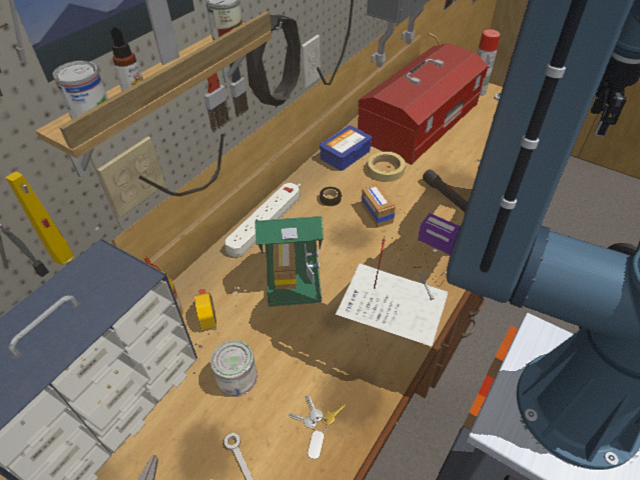

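View pics/top0.png

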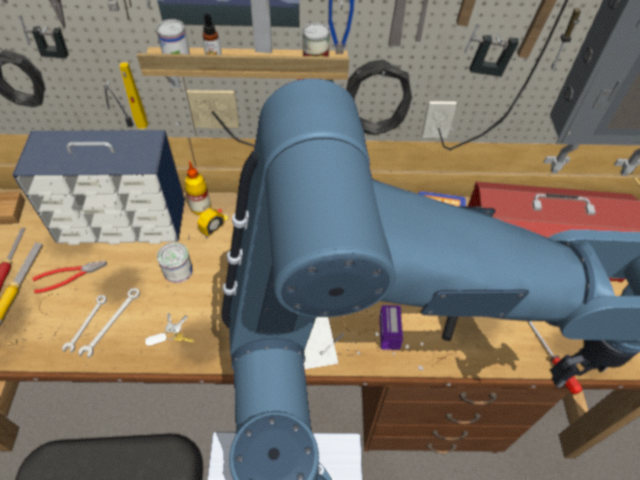

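The scene view shows the open green case at about (290,262) with the yellow carton inside. The blue carton is at (378,204), the tape roll at (330,195), the purple look-alike at (440,232), the tin at (233,366) and the tape measure at (205,310). In the top view the arm hides the case.

```bash
cat > h.py <<'E'
import cv2,numpy as np
from scipy.spatial.transform import Rotation as R
def rot(q): return R.from_quat(np.r_[q[1:],q[0]]).as_matrix()
def load(n): return {k:v for k,v in np.load(n).items()}
def ray(c,uv,z):
    uv=np.atleast_2d(uv).astype(float)
    d=np.c_[(uv[:,0]-c["cx"])/c["fx"],(uv[:,1]-c["cy"])/c["fy"],np.ones(len(uv))]@rot(c["rotation"]).T
    return c["xyz"]+d*((z-c["xyz"][2])/d[:,2])[:,None]
def cloud(c):
    v,u=np.mgrid[0:480,0:640]; z=c["z_map"]
    d=np.stack([(u-c["cx"])/c["fx"]*z,(v-c["cy"])/c["fy"]*z,z],-1)
    return d@rot(c["rotation"]).T+c["xyz"]
def proj(c,p):
    q=(np.atleast_2d(p)-c["xyz"])@rot(c["rotation"])
    return np.c_[q[:,0]/q[:,2]*c["fx"]+c["cx"],q[:,1]/q[:,2]*c["fy"]+c["cy"]]
E
python3 - <<'E'
from h import *
c=load("scene0.npz"); P=cloud(c); f=c["frame"]
cv2.imwrite("pics/crop0.png",cv2.resize(f[170:320,190:470],None,fx=2.8,fy=2.8,interpolation=cv2.INTER_CUBIC))
for u,v in [(240,280),(300,330),(405,205),(378,190),(372,210),(330,190),(233,350),(440,225),(285,235),(290,290),(460,190),(205,300)]: print(u,v,P[v,u].round(4))
hsv=cv2.cvtColor(f,cv2.COLOR_BGR2HSV)
m=cv2.inRange(hsv,(60,80,30),(90,255,255)); n,l,s,ce=cv2.connectedComponentsWithStats(m)
for i in np.argsort(-s[1:,4])[:3]+1:
    q=P[l==i]; print("green",s[i],q.min(0).round(3),q.max(0).round(3))
E
```

```text
240 280 [ 0.7168  0.1139 -0.0013]
300 330 [5.266e-01 1.473e-01 1.000e-04]
405 205 [ 0.5213 -0.312  -0.0016]
378 190 [ 0.58   -0.2652  0.0558]
372 210 [ 0.5674 -0.2164  0.0323]
330 190 [ 0.7062 -0.2387  0.0136]
233 350 [0.5763 0.2856 0.0701]
440 225 [ 0.3979 -0.2374  0.0568]
285 235 [0.6048 0.0762 0.1784]
290 290 [0.6035 0.0777 0.0042]
460 190 [ 0.4249 -0.4433  0.0006]
205 300 [0.701  0.2276 0.0651]
green [ 256  217   67   30 1330] [0.163 0.009 0.033] [0.709 0.593 0.892]
green [285 270  36  30 339] [ 0.163  0.017 -0.003] [0.622 0.593 0.892]
green [267 286   8   9  27] [ 0.628  0.095 -0.001] [0.649 0.122 0.021]
```

View pics/crop0.png

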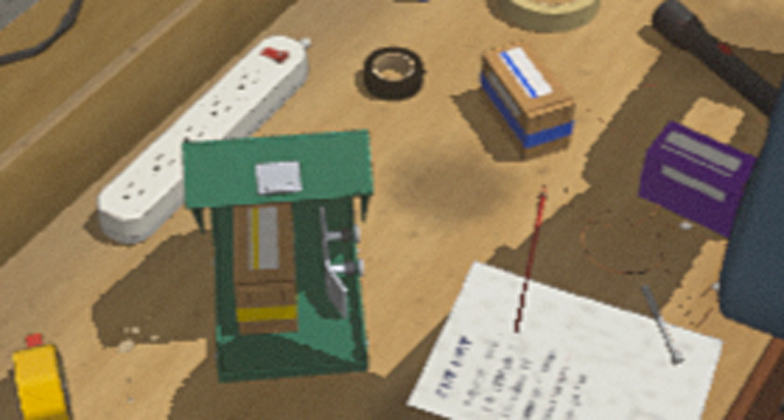

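The crop shows the case from its front, so case +x points up in the image. The yellow carton stands near the left, with its front face about 30 mm from the lip. The plate is on the right and the blue carton is at crop (528,100). Next I'll check that the far right is clear, so I can lower the arm there and free the top view.

Run:
```python
from h import *
c=load("scene0.npz"); P=cloud(c); f=c["frame"]; hsv=cv2.cvtColor(f,cv2.COLOR_BGR2HSV)
t=load("top0.npz"); Q=cloud(t)
for nm,A in(("s",P),("t",Q)):
    X,Y,Z=A[...,0],A[...,1],A[...,2]
    for x0 in np.arange(.1,.5,.1):
        print(nm,x0.round(1),[ (round(float(Z[m].max()),2) if (m:=(X>x0)&(X<x0+.1)&(Y<y0+.1)&(Y>y0)&(Z<.3)).any() else None) for y0 in (-.9,-.8,-.7,-.6,-.5,-.4)])
# blue carton top face
X,Y,Z=P[...,0],P[...,1],P[...,2]
m=(abs(X-.57)<.1)&(abs(Y+.26)<.09)&(Z>.050)&(Z<.062); m=m&(np.arange(640)[None]<405)
q=P[m]; print("blue top",len(q),np.median(q[:,2]),cv2.minAreaRect((q[:,:2]*1000).astype(np.float32)))
# yellow top
m=(abs(X-.63)<.1)&(abs(Y-.06)<.09)&(Z>.052)&(Z<.065)&~((hsv[...,0]>55)&(hsv[...,0]<95)&(hsv[...,1]>80))
q=P[m]; print("yel top",len(q),np.median(q[:,2]),cv2.minAreaRect((q[:,:2]*1000).astype(np.float32)))
```

```text
s 0.1 [-0.74, -0.74, -0.73, 0.3, 0.3, -0.73]
s 0.2 [-0.76, -0.74, 0.29, 0.3, -0.32, -0.25]
s 0.3 [None, -0.75, -0.75, -0.75, 0.01, 0.03]
s 0.4 [0.0, 0.01, 0.01, 0.01, 0.04, 0.03]
t 0.1 [None, None, None, 0.3, 0.3, None]
t 0.2 [0.01, 0.01, 0.04, 0.25, 0.01, 0.01]
t 0.3 [0.01, 0.01, 0.03, 0.01, 0.01, 0.03]
t 0.4 [-0.74, None, 0.0, 0.01, 0.03, 0.03]
blue top 513 0.05539488562589012 ((564.7691040039062, -242.22857666015625), (48.295188903808594, 96.8491439819336), 56.69719696044922)
yel top 704 0.058412349038852895 ((627.8833618164062, 35.17704772949219), (128.6070556640625, 92.52708435058594), 37.05757141113281)
```

The area is clear, so I'll move outward at constant height.

>>> {"api": "jog_arm", "payload": {
  "series": [
    [[-5,25,0,0,0,0,85],[-5,25,0,0,0,0,85],[-5,25,0,0,0,0,85],[-5,25,0,0,0,0,85],[-5,25,0,0,0,0,85],[-5,25,0,0,0,0,85],[-5,25,0,0,0,0,85],[-5,25,0,0,0,0,85],[-5,25,0,0,0,0,85],[0,0,0,0,0,0,85]]
  ]
}}

```text
time_s: 1.1
eef_pos: [0.2184, -0.7722, 0.1901]
eef_rot: [-0.001, 0.986, 0.165, -0.0]
wrist_force: [-0.5, -0.5, -0.3]
opening: 0.993
grasp_force: 0.0
```

Run:
```python
from bench import ctrl
from h import *
for n in("scene","top"):
    c=ctrl.camera(n); np.savez(f"{n}1.npz",**c)
a=cv2.resize(load("top1.npz")["frame"][180:330,220:460],None,fx=2.6,fy=2.6,interpolation=cv2.INTER_CUBIC)
cv2.imwrite("pics/top1.png",a); print(ctrl.get_obs()["eef_pos"])
```

```text
[ 0.21870184 -0.7703125   0.19122177]
```

View pics/top1.png

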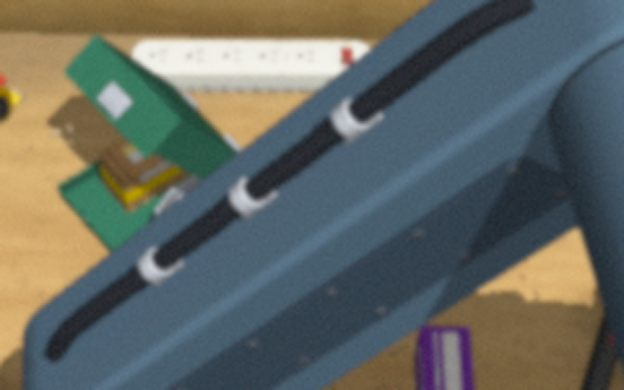

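The top crop shows the case's front left (crop (60,190) to (115,250)) and the lid, but the arm still hides the blue carton. Now I'll fit the case pose from its outline.

Run:
```python
from h import *
c=load("scene1.npz"); f=c["frame"]; hsv=cv2.cvtColor(f,cv2.COLOR_BGR2HSV); P=cloud(c)
m=cv2.inRange(hsv,(60,70,15),(95,255,255)); m[:,:250]=0; m[:,330:]=0; m[:200]=0; m[315:]=0
m=cv2.morphologyEx(m,cv2.MORPH_CLOSE,np.ones((3,3)))
def line(p):
    for _ in range(4):
        vx,vy,x0,y0=cv2.fitLine((p*1000).astype(np.float32),cv2.DIST_HUBER,0,.01,.01).ravel()
        n=np.array([-vy,vx]); r=(p*1000-[x0,y0])@n; p=p[abs(r)<max(1.5,2*np.median(abs(r)))]
    return np.array([vx,vy]),np.array([x0,y0]),np.abs(r).mean(),len(p)
bot=np.array([(u,max(np.where(m[:,u])[0])+.5) for u in range(272,317) if m[:,u].any()])
L=np.array([(min(np.where(m[v])[0])-.5,v) for v in range(262,300)]); Rr=np.array([(max(np.where(m[v])[0])+.5,v) for v in range(262,300)])
print(bot[::8],L[::8],Rr[::8])
lb=line(ray(c,bot,0)[:,:2]); ll=line(ray(c,L,.02)[:,:2]); lr=line(ray(c,Rr,.02)[:,:2])
for n,l in zip("blr",(lb,ll,lr)): print(n,l,np.degrees(np.arctan2(l[0][1],l[0][0])))
# depth checks: lip/wall tops
for u,v in[(269,285),(318,280),(318,290),(268,270),(295,303),(280,303)]: print(u,v,P[v-1:v+2,u-1:u+2].reshape(-1,3).round(3)[[1,4,7]].tolist())
```

```text
[[272.  304.5]
 [280.  304.5]
 [288.  303.5]
 [296.  302.5]
 [304.  302.5]
 [312.  301.5]] [[267.5 262. ]
 [267.5 270. ]
 [267.5 278. ]
 [267.5 286. ]
 [267.5 294. ]] [[316.5 262. ]
 [317.5 270. ]
 [318.5 278. ]
 [319.5 286. ]
 [320.5 294. ]]
b (array([0.7833082, 0.6216335], dtype=float32), array([570.9228 ,  93.47345], dtype=float32), np.float64(0.5903696020003935), 36) 38.43552
l (array([ 0.61555946, -0.78809047], dtype=float32), array([648.3262 ,  98.23678], dtype=float32), np.float64(1.184872881731268), 33) -52.007416
r (array([ 0.62708473, -0.77895105], dtype=float32), array([552.773   ,  37.979248], dtype=float32), np.float64(0.526233034483846), 29) -51.16463
269 285 [[0.654, 0.088, 0.001], [0.651, 0.092, 0.003], [0.649, 0.094, 0.003]]
318 280 [[0.568, 0.02, 0.007], [0.568, 0.02, 0.003], [0.567, 0.022, 0.003]]
318 290 [[0.556, 0.039, -0.0], [0.553, 0.042, 0.002], [0.551, 0.045, 0.002]]
268 270 [[0.673, 0.065, 0.018], [0.671, 0.068, 0.019], [0.669, 0.07, 0.018]]
295 303 [[0.573, 0.101, 0.009], [0.572, 0.102, 0.008], [0.573, 0.101, 0.002]]
280 303 [[0.599, 0.119, 0.011], [0.597, 0.121, 0.011], [0.598, 0.121, 0.007]]
```

```bash
cat >> h.py <<'E'
YAW=np.radians(-51.7); C0=np.array([.6237,.0393,0.])
RC=R.from_euler('z',YAW).as_matrix()
def tocase(p): return (np.asarray(p)-C0)@RC
def toworld(p): return np.asarray(p)@RC.T+C0
E
python3 - <<'E'
from h import *
for n in("scene1","top1"):
    c=load(n+".npz"); f=c["frame"]; hsv=cv2.cvtColor(f,cv2.COLOR_BGR2HSV); P=cloud(c); K=tocase(P)*1000
    g=(hsv[...,0]>55)&(hsv[...,0]<98)&(hsv[...,1]>60)
    m=(abs(K[...,0])<62)&(abs(K[...,1])<54)&(K[...,2]>54)&(K[...,2]<64)&~g
    q=K[m]; print(n,len(q),q.min(0),q.max(0),np.median(q[:,2]))
    for x in range(-60,60,10):
        s=q[(q[:,0]>=x)&(q[:,0]<x+10)]
        if len(s)>4: print(x,len(s),np.percentile(s[:,1],[0,5,95,100]).round(1))
    # lower front face
    m=(abs(K[...,0])<62)&(abs(K[...,1])<54)&(K[...,2]>12)&(K[...,2]<50)&~g
    q=K[m]
    for y in range(-50,55,10):
        s=q[(q[:,1]>=y)&(q[:,1]<y+10)]
        if len(s)>2: print(" y",y,len(s),np.percentile(s[:,0],[5,50,95]).round(1))
    # back wall and left wall inner, lid
    m=g&(K[...,2]>80)&(abs(K[...,1])<50)&(abs(K[...,0])<100); q=K[m]
    if len(q): 
        A=np.c_[q[:,1:],np.ones(len(q))]; s=np.linalg.lstsq(A,q[:,0],rcond=None)[0]; print(" lid plane x=",s, "tilt",np.degrees(np.arctan2(1,-s[1])),"y0",q[:,1].min(),q[:,1].max(),"zmax",q[:,2].max(), "edge x",q[q[:,2]>q[:,2].max()-6].mean(0))
    for lo,hi in((24,54),):
        m=g&(K[...,2]>lo)&(K[...,2]<hi)&(abs(K[...,1])<45)&(K[...,0]>40)&(K[...,0]<90); q=K[m]; print(" backwall x",len(q),np.median(q[:,0]) if len(q) else 0)
c=load("scene1.npz");P=cloud(c)
X,Y,Z=P[...,0],P[...,1],P[...,2]
m=(abs(X-.57)<.1)&(abs(Y+.26)<.09)&(Z>.050)&(Z<.062); m=m&(np.arange(640)[None]<405)
q=P[m]*1000; ctr=np.median(q,0)
r=cv2.minAreaRect(q[:,:2].astype(np.float32)); print(r,cv2.boxPoints(r)); print(np.median(q[:,2]))
hs=cv2.cvtColor(c["frame"],cv2.COLOR_BGR2HSV); k=m.astype(np.uint8)*255; cn=max(cv2.findContours(k,0,1)[0],key=cv2.contourArea); print(cv2.minAreaRect(cn),cv2.approxPolyDP(cn,3,True).ravel())
E
```

```text
scene1 672 [-40.03845049  -6.91684996  54.06807264] [51.58211392 38.72985845 63.21158259] 58.44528228483692
-40 83 [-6.1 -4.  38.3 38.7]
-30 83 [-6.4 -4.3 36.4 38.7]
-20 74 [-6.5 -4.5 38.2 38.7]
-10 74 [-5.1 -2.8 36.1 38.5]
0 72 [-5.5 -4.1 37.1 38.4]
10 71 [-5.9 -4.7 36.1 38.3]
20 70 [-6.1 -3.9 37.  38. ]
30 71 [-6.6 -5.4 35.7 38. ]
40 68 [-6.9 -4.7 35.9 38. ]
 y -50 55 [-31.1 -20.1  43.9]
 y -40 92 [-19.3   6.6  47.9]
 y -10 41 [-39.5 -37.   11.2]
 y 0 53 [-39.2 -37.4 -35.7]
 y 10 53 [-40.1 -37.6 -35.5]
 y 20 50 [-39.2 -37.8 -35.2]
 y 30 46 [-39.1 -37.4 -35.1]
 lid plane x= [-1.74236719e-02  1.52053671e+00 -3.05370159e+02] tilt 146.6685796843196 y0 -49.96810623022261 49.910334802905616 zmax 195.94346578527845 edge x [-13.97545854   2.14108948 192.14460187]
 backwall x 68 67.81532749283
top1 209 [-39.59345004  -7.05016822  54.09587027] [ 8.71722748 41.49697427 63.96309604] 58.27742693340143
-40 57 [-4.9 -4.  38.8 41.4]
-30 55 [-4.4 -2.9 39.6 39.8]
-20 53 [-7.1 -5.  37.8 41.5]
-10 32 [-5.7 -4.6 37.9 40. ]
0 12 [-6.5 -6.5  5.8  6.2]
 y -50 5 [-28.  -24.8 -23.5]
 y -40 57 [-18.9   2.2  27.3]
 y -30 16 [ 3.3 12.9 33. ]
 y -10 180 [-37.4  -8.3  24. ]
 y 0 16 [-38.9 -38.  -36.5]
 y 10 14 [-39.1 -37.9 -37. ]
 y 20 18 [-39.  -38.  -36.7]
 y 30 13 [-39.6 -38.2 -36.8]
 lid plane x= [-6.96286302e-03 -7.98751555e-01  1.23135771e+02] tilt 51.38383456380106 y0 -49.809734985011325 49.76738714362693 zmax 198.3801997803971 edge x [-12.96802102   1.03780983 194.15338008]
 backwall x 0 0
((566.0884399414062, -242.46017456054688), (47.88347625732422, 97.37144470214844), 56.165855407714844) [[ 512.31696 -235.23969]
 [ 593.1988  -289.4552 ]
 [ 619.8599  -249.68066]
 [ 538.9781  -195.46515]]
55.30603698949377
((378.5400085449219, 198.72000122070312), (34.599998474121094, 17.600000381469727), 53.13010025024414) [363 189 378 212 395 208 378 184]
```

Run:
```python
from h import *
def fit(p):
    p=p*1000
    for _ in range(4):
        vx,vy,x0,y0=cv2.fitLine(p.astype(np.float32),cv2.DIST_HUBER,0,.01,.01).ravel()
        r=(p-[x0,y0])@np.array([-vy,vx]); p=p[abs(r)<max(1.,2*np.median(abs(r)))]
    return np.degrees(np.arctan2(vy,vx)),(x0,y0),abs(r).mean(),len(p)
for n in("scene1","top1"):
    c=load(n+".npz"); f=c["frame"]; hsv=cv2.cvtColor(f,cv2.COLOR_BGR2HSV)
    m=cv2.inRange(hsv,(60,70,15),(95,255,255)); K=tocase(cloud(c))*1000
    m[(abs(K[...,0])>110)|(abs(K[...,1])>90)|(K[...,2]<140)]=0
    nn,l,s,ce=cv2.connectedComponentsWithStats(m); i=1+np.argmax(s[1:,4]); m=(l==i).astype(np.uint8)*255; m=cv2.morphologyEx(m,cv2.MORPH_CLOSE,np.ones((7,7)))
    print(n,s[i]); cn=max(cv2.findContours(m,0,1)[0],key=cv2.contourArea)
    a=cv2.approxPolyDP(cn,4,True)[:,0]; print(a.tolist()); 
    for u,v in a: print((u,v),tocase(ray(c,[(u,v)],.194))[0].round(4)*1000,tocase(ray(c,[(u,v)],.168))[0].round(4)*1000,K[v,u].round(0))
    if n=="scene1":
        U=range(262,318); t=np.array([(u,np.where(m[:,u])[0].min()-.5) for u in U]); b=np.array([(u,np.where(m[:,u])[0].max()+.5) for u in U])
        for z,e in((.194,t),(.168,b)): r=fit(ray(c,e,z)[:,:2]); print("edge",z,r,tocase(np.r_[np.array(r[1])/1000,0])*1000)
        for z,e in((.194,range(219,236)),):
            for sgn in(0,1):
                q=np.array([((np.where(m[v])[0].min()-.5) if sgn==0 else (np.where(m[v])[0].max()+.5),v) for v in e]); print(sgn,q[::5].tolist())
```

```text
scene1 [ 255  217   68   28 1351]
[[320, 217], [256, 221], [257, 243], [321, 239]]
(np.int32(320), np.int32(217)) [-12.2 -62.7 194. ] [ 14.1 -64.3 168. ] [ -8. -63. 190.]
(np.int32(256), np.int32(221)) [-13.  63. 194.] [ 13.3  66.1 168. ] [ -9.  63. 190.]
(np.int32(257), np.int32(243)) [-71.9  60.4 194. ] [-47.7  63.3 168. ] [-49.  63. 169.]
(np.int32(321), np.int32(239)) [-71.7 -60.3 194. ] [-47.5 -61.8 168. ] [-48. -62. 169.]
edge 0.194 (np.float32(38.875336), (np.float32(620.60834), np.float32(50.358837)), np.float64(0.5147426216093507), 40) [-10.59486525   4.42776469   0.        ]
edge 0.168 (np.float32(38.948547), (np.float32(593.9485), np.float32(79.2303)), np.float64(0.524304040956578), 42) [-49.77572287   1.39967618   0.        ]
0 [[276.5, 219.0], [255.5, 224.0], [255.5, 229.0], [255.5, 234.0]]
1 [[320.5, 219.0], [321.5, 224.0], [321.5, 229.0], [322.5, 234.0]]
top1 [ 246  194   55   48 1050]
[[246, 206], [255, 218], [260, 212], [269, 215], [267, 224], [260, 223], [275, 239], [286, 241], [300, 233], [257, 194]]
(np.int32(246), np.int32(206)) [-55.   47.5 194. ] [-44.6  67.7 168. ] [-47.  63. 174.]
(np.int32(255), np.int32(218)) [-58.6   3.7 194. ] [-48.3  22.7 168. ] [-50.  20. 171.]
(np.int32(260), np.int32(212)) [-38.9  11.9 194. ] [-28.   31.1 168. ] [-32.  24. 178.]
(np.int32(269), np.int32(215)) [-27.1  -8.6 194. ] [-16.   10.1 168. ] [-24.  -3. 186.]
(np.int32(267), np.int32(224)) [-46.4 -28.1 194. ] [-35.8 -10.  168. ] [-38. -13. 173.]
(np.int32(260), np.int32(223)) [-57.7 -15.8 194. ] [-47.4   2.7 168. ] [-50.  -1. 173.]
(np.int32(275), np.int32(239)) [-56.9 -75.3 194. ] [-46.5 -58.4 168. ] [-47. -60. 170.]
(np.int32(286), np.int32(241)) [-40.2 -95.1 194. ] [-29.4 -78.8 168. ] [-19. -62. 142.]
(np.int32(300), np.int32(233)) [ -0.9 -95.9 194. ] [ 10.9 -79.6 168. ] [ 20. -67. 147.]
(np.int32(257), np.int32(194)) [-12.5  63.5 194. ] [ -1.   84.1 168. ] [-12.  64. 193.]
```

```bash
cat >> h.py <<'E'
YAW=np.radians(-51.3); C0=toworld([-.001,0,0])
RC=R.from_euler('z',YAW).as_matrix()
from scipy.spatial.transform import Slerp
def toolrot(yaw,lean):  # tool x opposite to yaw dir, leaning back by lean deg
    return R.from_euler('z',yaw)*R.from_matrix(np.array([[-1,0,0],[0,1,0],[0,0,-1.]]))*R.from_euler('y',-lean,degrees=True)
def rows(p,rt,n,g,start=None):
    from bench import ctrl
    if start is None: o=ctrl.get_obs(); p0=o["eef_pos"]; q=o["eef_rot"]; r0=R.from_quat(np.r_[q[1:],q[0]])
    else: p0,r0=start
    s=Slerp([0,1],R.concatenate([r0,rt])); L=np.linspace(0,1,n+1); w=np.zeros(3)
    print("dist",(p-p0).round(4),"ang",np.degrees((r0.inv()*rt).magnitude()).round(1))
    dv=(r0.inv()*rt).as_rotvec()/n
    for a,b in zip(L[:-1],L[1:]):
        d=s(a).inv().apply((p-p0)*(b-a))*1000
        print([*map(float,d.round(1)),*map(float,dv.round(4)),g])
E
python3 - <<'E'
from h import *
c=load("scene1.npz")
q=ray(c,[(363,188.5),(378,212.5),(395.5,208.5),(378,183.5)],.0555)*1000; print(q.round(1))
for a,b in((0,1),(1,2),(2,3),(3,0)): d=q[b]-q[a]; print(np.hypot(*d[:2]).round(1),np.degrees(np.arctan2(d[1],d[0])).round(1))
print("blue c",q.mean(0)); 
# yellow pregrasp
p=toworld([.008-.020-.075,.017,.031+.075]); print("pre",p)
rows(p,toolrot(YAW,45),24,85)
E
```

```text
[[ 614.4 -249.6   55.5]
 [ 540.1 -195.    55.5]
 [ 511.8 -230.5   55.5]
 [ 592.5 -287.1   55.5]]
92.2 143.7
45.4 -128.7
98.6 -35.1
43.4 59.7
blue c [ 564.67234612 -240.53863721   55.5       ]
pre [0.58195143 0.11861135 0.106     ]
dist [ 0.3632  0.8889 -0.0852] ang 115.7
[26.4, -30.1, 3.6, -0.0311, -0.022, -0.075, 85]
[28.6, -28.1, 2.1, -0.0311, -0.022, -0.075, 85]
[30.7, -25.9, 0.6, -0.0311, -0.022, -0.075, 85]
[32.6, -23.5, -0.8, -0.0311, -0.022, -0.075, 85]
[34.2, -21.0, -2.3, -0.0311, -0.022, -0.075, 85]
[35.6, -18.3, -3.6, -0.0311, -0.022, -0.075, 85]
[36.8, -15.4, -5.0, -0.0311, -0.022, -0.075, 85]
[37.7, -12.4, -6.2, -0.0311, -0.022, -0.075, 85]
[38.4, -9.4, -7.4, -0.0311, -0.022, -0.075, 85]
[38.8, -6.2, -8.5, -0.0311, -0.022, -0.075, 85]
[38.9, -3.0, -9.5, -0.0311, -0.022, -0.075, 85]
[38.8, 0.2, -10.4, -0.0311, -0.022, -0.075, 85]
[38.4, 3.4, -11.2, -0.0311, -0.022, -0.075, 85]
[37.8, 6.7, -11.9, -0.0311, -0.022, -0.075, 85]
[36.9, 9.8, -12.4, -0.0311, -0.022, -0.075, 85]
[35.8, 13.0, -12.9, -0.0311, -0.022, -0.075, 85]
[34.4, 16.0, -13.2, -0.0311, -0.022, -0.075, 85]
[32.8, 18.9, -13.4, -0.0311, -0.022, -0.075, 85]
[31.0, 21.7, -13.5, -0.0311, -0.022, -0.075, 85]
[28.9, 24.4, -13.4, -0.0311, -0.022, -0.075, 85]
[26.7, 26.9, -13.2, -0.0311, -0.022, -0.075, 85]
[24.3, 29.2, -12.9, -0.0311, -0.022, -0.075, 85]
[21.8, 31.4, -12.5, -0.0311, -0.022, -0.075, 85]
[19.1, 33.3, -11.9, -0.0311, -0.022, -0.075, 85]
```

Run:
```python
from h import *
p=toworld([.008-.020-.127,.017,.031+.127]); print("pre",p)
rows(p,toolrot(YAW,45),20,85)
```

```text
pre [0.54943881 0.15919373 0.158     ]
dist [ 0.3307  0.9295 -0.0332] ang 115.7
[30.8, -38.5, 1.8, -0.0374, -0.0264, -0.09, 85]
[34.2, -35.6, -0.5, -0.0374, -0.0264, -0.09, 85]
[37.2, -32.3, -2.7, -0.0374, -0.0264, -0.09, 85]
[39.8, -28.7, -4.8, -0.0374, -0.0264, -0.09, 85]
[42.1, -24.8, -6.9, -0.0374, -0.0264, -0.09, 85]
[43.9, -20.6, -8.9, -0.0374, -0.0264, -0.09, 85]
[45.3, -16.3, -10.8, -0.0374, -0.0264, -0.09, 85]
[46.3, -11.7, -12.5, -0.0374, -0.0264, -0.09, 85]
[46.8, -7.0, -14.1, -0.0374, -0.0264, -0.09, 85]
[46.8, -2.2, -15.5, -0.0374, -0.0264, -0.09, 85]
[46.4, 2.6, -16.7, -0.0374, -0.0264, -0.09, 85]
[45.5, 7.4, -17.8, -0.0374, -0.0264, -0.09, 85]
[44.1, 12.1, -18.6, -0.0374, -0.0264, -0.09, 85]
[42.3, 16.7, -19.2, -0.0374, -0.0264, -0.09, 85]
[40.1, 21.1, -19.6, -0.0374, -0.0264, -0.09, 85]
[37.5, 25.3, -19.7, -0.0374, -0.0264, -0.09, 85]
[34.5, 29.3, -19.7, -0.0374, -0.0264, -0.09, 85]
[31.2, 33.0, -19.4, -0.0374, -0.0264, -0.09, 85]
[27.5, 36.4, -18.9, -0.0374, -0.0264, -0.09, 85]
[23.6, 39.4, -18.1, -0.0374, -0.0264, -0.09, 85]
```

>>> {"api": "jog_arm", "payload": {
  "series": [
    [[31,-38,2,-0.037,-0.026,-0.09,85],[34,-35,0,-0.037,-0.026,-0.09,85],[37,-32,-3,-0.037,-0.026,-0.09,85],[40,-29,-5,-0.037,-0.026,-0.09,85],[42,-25,-7,-0.037,-0.026,-0.09,85],[44,-20,-9,-0.037,-0.026,-0.09,85],[45,-16,-11,-0.037,-0.026,-0.09,85],[46,-12,-12,-0.037,-0.026,-0.09,85],[46,-7,-14,-0.037,-0.026,-0.09,85],[46,-2,-16,-0.037,-0.026,-0.09,85]]
  ]
}}

```text
time_s: 2.2
eef_pos: [0.3836, -0.3067, 0.1773]
eef_rot: [0.197, 0.791, 0.572, -0.093]
wrist_force: [1.5, 0.1, 0.2]
opening: 0.995
grasp_force: 0.0
```

Run:
```python
from bench import ctrl
from h import *
print(ctrl.get_obs()["q"].round(2),ctrl.get_obs()["eef_pos"].round(3))
rows(toworld([.008-.020-.127,.017,.031+.127]),toolrot(YAW,45),10,85)
```

```text
[-0.72 -0.21  2.1  -0.33  0.93 -0.25] [ 0.384 -0.307  0.177]
dist [ 0.1659  0.4659 -0.0193] ang 57.7
[46.6, 2.7, -16.5, -0.037, -0.0265, -0.0899, 85]
[45.7, 7.4, -17.5, -0.037, -0.0265, -0.0899, 85]
[44.3, 12.2, -18.3, -0.037, -0.0265, -0.0899, 85]
[42.5, 16.8, -18.9, -0.037, -0.0265, -0.0899, 85]
[40.3, 21.2, -19.3, -0.037, -0.0265, -0.0899, 85]
[37.7, 25.4, -19.5, -0.037, -0.0265, -0.0899, 85]
[34.7, 29.4, -19.5, -0.037, -0.0265, -0.0899, 85]
[31.4, 33.1, -19.2, -0.037, -0.0265, -0.0899, 85]
[27.8, 36.5, -18.7, -0.037, -0.0265, -0.0899, 85]
[23.9, 39.5, -17.9, -0.037, -0.0265, -0.0899, 85]
```

>>> {"api": "jog_arm", "payload": {
  "series": [
    [[46,3,-16,-0.037,-0.026,-0.09,85],[45,7,-17,-0.037,-0.026,-0.09,85],[44,12,-18,-0.037,-0.026,-0.09,85],[42,17,-19,-0.037,-0.026,-0.09,85],[40,21,-19,-0.037,-0.026,-0.09,85],[37,25,-19,-0.037,-0.026,-0.09,85],[35,29,-19,-0.037,-0.026,-0.09,85],[31,33,-19,-0.037,-0.026,-0.09,85],[28,36,-19,-0.037,-0.026,-0.09,85],[23,39,-18,-0.037,-0.026,-0.09,85]]
  ]
}}

```text
time_s: 3.2
eef_pos: [0.5488, 0.1534, 0.1598]
eef_rot: [0.343, 0.399, 0.834, -0.164]
wrist_force: [1.6, -0.3, 1.1]
opening: 0.992
grasp_force: 0.0
```

Run:
```python
from bench import ctrl
from h import *
c=ctrl.camera("scene"); cv2.imwrite("pics/pre1.png",c["frame"][100:400,150:550])
o=ctrl.get_obs(); print(o["q"].round(2),o["eef_pos"].round(3),tocase(o["eef_pos"]).round(4))
rows(toworld([.008-.020-.02,.017,.031+.02]),toolrot(YAW,45),9,85)
```

```text
[ 0.51  0.24  1.84 -0.89  1.1   0.26] [0.551 0.159 0.159] [-0.1381  0.0178  0.1589]
dist [ 0.0657 -0.0833 -0.1079] ang 0.8
[0.0, -0.3, 16.8, 0.0011, -0.0007, 0.0008, 85]
[0.0, -0.2, 16.8, 0.0011, -0.0007, 0.0008, 85]
[0.1, -0.2, 16.8, 0.0011, -0.0007, 0.0008, 85]
[0.1, -0.2, 16.8, 0.0011, -0.0007, 0.0008, 85]
[0.1, -0.2, 16.8, 0.0011, -0.0007, 0.0008, 85]
[0.1, -0.2, 16.8, 0.0011, -0.0007, 0.0008, 85]
[0.1, -0.1, 16.8, 0.0011, -0.0007, 0.0008, 85]
[0.1, -0.1, 16.8, 0.0011, -0.0007, 0.0008, 85]
[0.1, -0.1, 16.8, 0.0011, -0.0007, 0.0008, 85]
```

View pics/pre1.png

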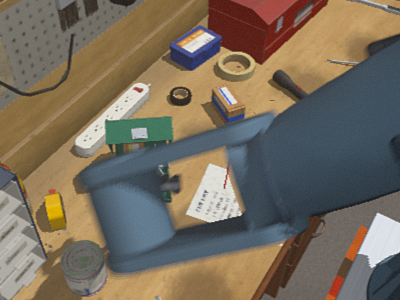

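The arm blocks much of the scene view in front of the case. The lid is still at crop (140,130). I'll advance along the tool axis.

>>> {"api": "jog_arm", "payload": {
  "series": [
    [[0,0,20,0.002,-0.001,0.001,85],[0,0,20,0.002,-0.001,0.001,85],[0,0,20,0.002,-0.001,0.001,85],[0,-1,20,0.002,-0.001,0.001,85],[0,-1,20,0.002,-0.001,0.001,85],[0,0,20,0,-0.001,0.001,85],[0,0,15,0,0,0.001,85],[0,0,10,0,0,0,85],[0,0,6,0,0,0,85],[0,0,0,0,0,0,85]]
  ]
}}

```text
time_s: 4.25
eef_pos: [0.6136, 0.0659, 0.0522]
eef_rot: [0.343, 0.406, 0.83, -0.168]
wrist_force: [-0.5, 0.4, 1.1]
opening: 0.994
grasp_force: 0.0
```

Run:
```python
from bench import ctrl
from h import *
o=ctrl.get_obs(); print(o["q"].round(2),o["eef_pos"].round(3),tocase(o["eef_pos"]).round(4),o["wrist_force"])
for n in("top","scene"):
    c=ctrl.camera(n); np.savez(n+"2.npz",**c); K=tocase(cloud(c))*1000
    hsv=cv2.cvtColor(c["frame"],cv2.COLOR_BGR2HSV); g=(hsv[...,0]>55)&(hsv[...,0]<105)&(hsv[...,1]>40)
    m=(abs(K[...,0])<60)&(abs(K[...,1])<54)&(K[...,2]>53)&(K[...,2]<60.5)&~g; q=K[m]; print(n,len(q)); 
    if len(q)>20: print(np.percentile(q,[1,5,50,95,99],axis=0).round(1))
rows(toworld([.008-.020,.017,.031]),toolrot(YAW,45),8,85)
```

```text
[ 0.3   0.44  1.85 -1.07  0.86  0.38] [0.614 0.066 0.052] [-0.0261  0.0088  0.0522] [-0.45121237  0.39661607  1.09468245]
top 164
[[-37.6  -5.9  53.1]
 [-36.5  -4.6  54.5]
 [-20.3  13.4  58. ]
 [  0.6  39.2  60.3]
 [  7.7  41.5  60.4]]
scene 65
[[38.6 -5.9 55.2]
 [39.6 -2.9 56. ]
 [46.9 21.8 58.5]
 [51.8 37.5 60.1]
 [52.5 37.7 60.3]]
dist [ 0.015  -0.0065 -0.0218] ang 0.8
[0.7, 1.0, 3.2, -0.0012, -0.0001, -0.0013, 85]
[0.7, 1.0, 3.2, -0.0012, -0.0001, -0.0013, 85]
[0.7, 1.0, 3.2, -0.0012, -0.0001, -0.0013, 85]
[0.7, 1.0, 3.2, -0.0012, -0.0001, -0.0013, 85]
[0.7, 1.0, 3.2, -0.0012, -0.0001, -0.0013, 85]
[0.7, 1.0, 3.2, -0.0012, -0.0001, -0.0013, 85]
[0.7, 1.0, 3.2, -0.0012, -0.0001, -0.0013, 85]
[0.7, 1.0, 3.2, -0.0012, -0.0001, -0.0013, 85]
```

Run:
```python
from h import *
rows(toworld([-.017,.017,.031]),toolrot(YAW,38),8,85)
```

```text
dist [ 0.0118 -0.0026 -0.0218] ang 7.0
[1.1, 1.0, 2.8, -0.0011, 0.0152, -0.0013, 85]
[1.1, 1.0, 2.8, -0.0011, 0.0152, -0.0013, 85]
[1.0, 1.0, 2.8, -0.0011, 0.0152, -0.0013, 85]
[1.0, 1.0, 2.8, -0.0011, 0.0152, -0.0013, 85]
[0.9, 1.0, 2.8, -0.0011, 0.0152, -0.0013, 85]
[0.9, 1.0, 2.8, -0.0011, 0.0152, -0.0013, 85]
[0.8, 1.0, 2.8, -0.0011, 0.0152, -0.0013, 85]
[0.8, 1.0, 2.9, -0.0011, 0.0152, -0.0013, 85]
```

>>> {"api": "jog_arm", "payload": {
  "series": [
    [[1,1,3,-0.001,0.015,-0.001,85],[1,1,3,-0.001,0.015,-0.001,85],[1,1,3,-0.001,0.015,-0.001,85],[1,1,3,-0.001,0.015,-0.001,85],[1,1,3,-0.001,0.015,-0.001,85],[1,1,3,-0.001,0.015,-0.001,85],[1,1,3,-0.001,0.015,-0.001,85],[0,1,2,-0.001,0.015,-0.001,85],[0,0,0,0,0,0,65],[0,0,0,0,0,0,60]]
  ]
}}

```text
time_s: 5.35
eef_pos: [0.6264, 0.063, 0.0307]
eef_rot: [0.294, 0.411, 0.851, -0.141]
wrist_force: [0.1, -0.1, -0.0]
opening: 0.711
grasp_force: 0.0
```

```bash
cat > st.py <<'E'
from bench import ctrl
from h import *
o=ctrl.get_obs(); q=o["eef_rot"]; r=R.from_quat(np.r_[q[1:],q[0]])
print("t",round(o["time_s"],2),"q",o["q"].round(2),"case",(tocase(o["eef_pos"])*1000).round(1),"Fcase",(o["wrist_force"]@RC).round(1),"open",round(o["opening"]*85.4,1),"grip",round(o["grasp_force"],1),"err",np.degrees((toolrot(YAW,38).inv()*r).as_rotvec()).round(1))
E
python3 st.py
```

```text
t 5.35 q [ 0.23  0.45  1.82 -0.91  0.78  0.2 ] case [-15.8  16.9  30.7] Fcase [ 0.1 -0.  -0. ] open 60.7 grip 0.0 err [ 0.1 -0.1  0.2]
```

Now I'll close gently in stages.

>>> {"api": "jog_arm", "payload": {
  "series": [
    [[0,0,0,0,0,0,55],[0,0,0,0,0,0,52],[0,0,0,0,0,0,50],[0,0,0,0,0,0,49],[0,0,0,0,0,0,48],[0,0,0,0,0,0,47],[0,0,0,0,0,0,46],[0,0,0,0,0,0,46],[0,0,0,0,0,0,45],[0,0,0,0,0,0,45]]
  ]
}}

```text
time_s: 6.35
eef_pos: [0.6264, 0.0632, 0.0306]
eef_rot: [0.294, 0.41, 0.852, -0.141]
wrist_force: [0.2, 0.2, -0.1]
opening: 0.524
grasp_force: 0.0
```

```bash
python3 st.py
```

```text
t 6.35 q [ 0.23  0.45  1.82 -0.91  0.78  0.2 ] case [-16.   17.   30.6] Fcase [-0.1  0.3 -0.1] open 44.8 grip 0.0 err [ 0.1 -0.1  0.2]
```

Run:
```python
from bench import ctrl
from h import *
a=ctrl.camera("top")["frame"][170:290,210:350]; b=ctrl.camera("scene")["frame"][190:310,240:380]
cv2.imwrite("pics/g1.png",cv2.resize(np.hstack([a,b]),None,fx=2.8,fy=2.8,interpolation=cv2.INTER_CUBIC))
```

```text
(no output)
```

View pics/g1.png

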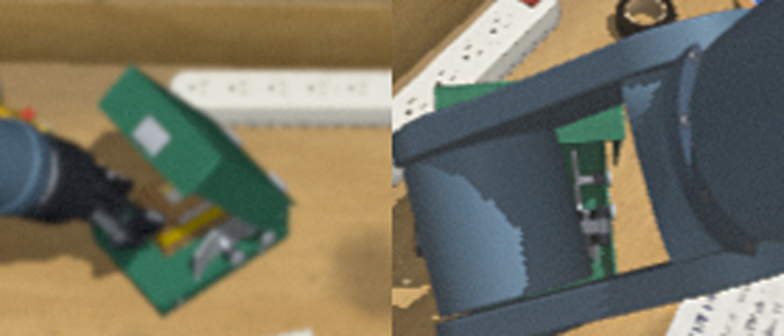

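The top view shows the fingers at the yellow carton's front end, inside the case and clear of the lid. I'll keep closing slowly.

>>> {"api": "jog_arm", "payload": {
  "series": [
    [[0,0,0,0,0,0,44.5],[0,0,0,0,0,0,44],[0,0,0,0,0,0,43.5],[0,0,0,0,0,0,43],[0,0,0,0,0,0,43],[0,0,0,0,0,0,42.5],[0,0,0,0,0,0,42],[0,0,0,0,0,0,42],[0,0,0,0,0,0,42],[0,0,0,0,0,0,42]]
  ]
}}

```text
time_s: 7.45
eef_pos: [0.6264, 0.0632, 0.0306]
eef_rot: [0.294, 0.41, 0.852, -0.141]
wrist_force: [0.8, -0.7, -0.1]
opening: 0.491
grasp_force: 0.0
```

```bash
python3 st.py
```

```text
t 7.45 q [ 0.23  0.45  1.82 -0.91  0.78  0.2 ] case [-16.   17.   30.6] Fcase [ 1.1  0.1 -0.1] open 41.9 grip 0.0 err [ 0.1 -0.1  0.1]
```

Run:
```python
from bench import ctrl
from h import *
for n in("top","scene"):
    c=ctrl.camera(n); K=tocase(cloud(c))*1000; hsv=cv2.cvtColor(c["frame"],cv2.COLOR_BGR2HSV)
    dark=(hsv[...,2]<75)
    m=(K[...,0]>-70)&(K[...,0]<30)&(abs(K[...,1])<70)&(K[...,2]>25)&(K[...,2]<85)&dark
    q=K[m]; h=hsv[m]
    print(n,len(q))
    for z in range(25,85,10):
        s=q[(q[:,2]>=z)&(q[:,2]<z+10)]
        for xb in range(-70,30,15):
            t=s[(s[:,0]>=xb)&(s[:,0]<xb+15)]
            if len(t): print(z,xb,sorted(t[:,1].round(0).astype(int).tolist()))
    g=(hsv[...,0]>55)&(hsv[...,0]<105)&(hsv[...,1]>40)
    m=(abs(K[...,0])<60)&(abs(K[...,1])<54)&(K[...,2]>55)&(K[...,2]<60.5)&~g&~dark; q=K[m]; 
    if len(q)>20: print(np.percentile(q,[1,5,50,95,99],axis=0).round(1))
```

```text
top 45
35 -40 [37]
45 -40 [31, 37]
55 -55 [43]
55 -40 [40]
55 20 [-63]
65 -70 [-17]
65 -55 [-16, -15, -15, -14, -14, 36, 37, 40, 40, 40, 41]
65 -40 [-8, 41, 46]
75 -70 [40]
75 -55 [-18, -16, -15, -15, -15, -14, -13, -10, 36, 37, 37, 39, 39, 40, 40, 40, 40, 40, 40, 40, 41, 42]
75 -40 [40]
[[-37.4  -6.   55.3]
 [-34.7  -3.8  55.5]
 [-18.8  17.4  58.3]
 [  1.8  38.4  60. ]
 [  6.7  41.1  60.4]]
scene 4
25 5 [-53, -51, -47]
35 5 [-34]
```

>>> {"api": "jog_arm", "payload": {
  "series": [
    [[0,0,0,0,0,0,41.5],[0,0,0,0,0,0,41],[0,0,0,0,0,0,40.5],[0,0,0,0,0,0,40],[0,0,0,0,0,0,39.5],[0,0,0,0,0,0,39],[0,0,0,0,0,0,38.5],[0,0,0,0,0,0,38],[0,0,0,0,0,0,38],[0,0,0,0,0,0,38]]
  ]
}}

```text
time_s: 8.55
eef_pos: [0.6264, 0.0632, 0.0306]
eef_rot: [0.294, 0.41, 0.852, -0.141]
wrist_force: [0.4, 0.1, -0.3]
opening: 0.442
grasp_force: 0.0
```

```bash
python3 st.py
```

```text
t 8.55 q [ 0.23  0.45  1.82 -0.91  0.78  0.2 ] case [-16.   17.   30.6] Fcase [ 0.2  0.4 -0.3] open 37.7 grip 0.0 err [ 0.1 -0.1  0.1]
```

>>> {"api": "jog_arm", "payload": {
  "series": [
    [[0,0,0,0,0,0,37.5],[0,0,0,0,0,0,37],[0,0,0,0,0,0,36.5],[0,0,0,0,0,0,36],[0,0,0,0,0,0,35.5],[0,0,0,0,0,0,35],[0,0,0,0,0,0,34.5],[0,0,0,0,0,0,34],[0,0,0,0,0,0,34],[0,0,0,0,0,0,34]]
  ]
}}

```text
time_s: 9.55
eef_pos: [0.6263, 0.0632, 0.0306]
eef_rot: [0.294, 0.41, 0.852, -0.141]
wrist_force: [-0.7, -0.5, 0.0]
opening: 0.396
grasp_force: 0.0
```

```bash
python3 st.py
python3 - <<'E'
from bench import ctrl
from h import *
a=ctrl.camera("top")["frame"][200:270,230:300]
cv2.imwrite("pics/g2.png",cv2.resize(a,None,fx=8,fy=8,interpolation=cv2.INTER_CUBIC))
E
```

```text
t 9.55 q [ 0.23  0.45  1.82 -0.91  0.78  0.2 ] case [-16.   17.   30.6] Fcase [ 0.  -0.9  0. ] open 33.9 grip 0.0 err [ 0.1 -0.1  0.1]
```

View pics/g2.png

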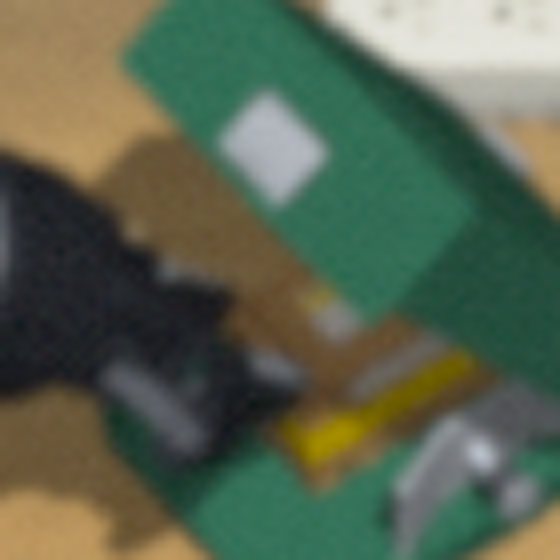

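The right fingertip, at crop (290,385), seems to lie over the carton's top front edge and not beside it. I'll check the depth there.

Run:
```python
from bench import ctrl
from h import *
c=ctrl.camera("top"); np.savez("top3.npz",**c); K=tocase(cloud(c))*1000
for v in range(240,262,2):
    print(v,[tuple(K[v,u].round(0).astype(int).tolist()) for u in range(256,274,2)])
print("proj TCP",proj(c,ctrl.get_obs()["eef_pos"]), ctrl.get_obs()["opening"])
```

```text
240 [(-45, 35, 65), (-35, 43, 50), (-36, 31, 62), (-30, 32, 56), (-26, 27, 58), (-22, 25, 57), (-17, 23, 56), (-15, 16, 61), (-11, 13, 60)]
242 [(-71, -11, 127), (-28, 58, 19), (-36, 32, 53), (-34, 25, 59), (-31, 21, 60), (-26, 20, 57), (-22, 15, 60), (-17, 14, 56), (-14, 9, 60)]
244 [(-70, -7, 114), (-67, -12, 116), (-60, -8, 106), (-51, -3, 94), (-36, 13, 64), (-32, 10, 64), (-26, 10, 59), (-21, 8, 57), (-17, 4, 58)]
246 [(-70, -7, 105), (-67, -10, 106), (-60, -8, 99), (-53, -6, 91), (-47, -6, 85), (-41, -4, 79), (-28, 7, 56), (-26, 1, 60), (-22, -3, 61)]
248 [(-86, -34, 140), (-78, -29, 128), (-71, -27, 120), (-65, -26, 113), (-52, -13, 89), (-43, -7, 74), (-37, -8, 70), (-30, -5, 61), (-24, -6, 57)]
250 [(-91, -41, 143), (-85, -40, 137), (-75, -33, 121), (-70, -34, 118), (-64, -33, 112), (-46, -12, 74), (-35, -2, 54), (-27, 1, 44), (-25, -5, 48)]
252 [(-95, -48, 147), (-88, -45, 137), (-78, -37, 121), (-69, -30, 104), (-53, -13, 72), (-37, 6, 38), (-37, -5, 50), (-30, -3, 41), (-22, 0, 31)]
254 [(-95, -47, 137), (-86, -41, 122), (-77, -33, 105), (-38, 26, 7), (-36, 19, 13), (-37, 6, 28), (-37, -3, 39), (-31, -4, 35), (-26, -5, 32)]
256 [(-92, -41, 119), (-83, -32, 102), (-45, 26, 4), (-42, 20, 8), (-37, 18, 6), (-38, 6, 21), (-37, -2, 29), (-33, -5, 29), (-27, -6, 25)]
258 [(-57, 27, 5), (-52, 25, 3), (-48, 22, 1), (-43, 19, 1), (-39, 15, 2), (-36, 10, 6), (-37, -2, 20), (-33, -4, 18), (-26, -4, 12)]
260 [(-61, 22, 4), (-57, 18, 5), (-52, 16, 2), (-47, 14, 1), (-44, 8, 4), (-38, 8, 0), (-37, 0, 8), (-34, -6, 12), (-27, -4, 4)]
proj TCP [[270.19216728 246.92691289]] 0.397548748673927
```

Run:
```python
from h import *
for n,p in(("top0",(.188,-.543,.192)),("scene0",(.188,-.543,.192)),("top1",(.2187,-.770,.191)),("scene1",(.2187,-.770,.191))):
    c=load(n+".npz"); P=cloud(c); p=np.array(p)
    m=(abs(P[...,0]-p[0])<.09)&(abs(P[...,1]-p[1])<.09)&(P[...,2]>.12)&(P[...,2]<.4)
    q=P[m]; print(n,len(q),proj(c,p).round(0))
    for z in np.arange(.16,.34,.02):
        s=q[(q[:,2]>=z)&(q[:,2]<z+.02)]
        if len(s): print(z.round(2),len(s),s.min(0).round(3),s.max(0).round(3))
```

```text
top0 1658 [[567. 386.]]
0.24 69 [ 0.162 -0.591  0.243] [ 0.201 -0.487  0.26 ]
0.26 44 [ 0.162 -0.59   0.26 ] [ 0.197 -0.486  0.277]
0.28 103 [ 0.153 -0.511  0.285] [ 0.176 -0.467  0.3  ]
0.3 206 [ 0.153 -0.528  0.3  ] [ 0.195 -0.468  0.32 ]
0.32 290 [ 0.154 -0.541  0.32 ] [ 0.201 -0.471  0.34 ]
scene0 1880 [[587. 142.]]
0.24 129 [ 0.16  -0.589  0.243] [ 0.213 -0.488  0.26 ]
0.26 163 [ 0.16 -0.59  0.26] [ 0.213 -0.485  0.28 ]
0.28 163 [ 0.151 -0.603  0.28 ] [ 0.217 -0.467  0.3  ]
0.3 229 [ 0.151 -0.602  0.3  ] [ 0.217 -0.467  0.32 ]
0.32 310 [ 0.153 -0.594  0.32 ] [ 0.214 -0.47   0.34 ]
top1 0 [[677. 373.]]
scene1 1565 [[597.  95.]]
0.24 132 [ 0.19  -0.818  0.241] [ 0.242 -0.714  0.26 ]
0.26 131 [ 0.19  -0.821  0.26 ] [ 0.242 -0.713  0.28 ]
0.28 152 [ 0.182 -0.839  0.28 ] [ 0.251 -0.697  0.3  ]
0.3 201 [ 0.182 -0.837  0.3  ] [ 0.251 -0.696  0.32 ]
0.32 254 [ 0.183 -0.835  0.32 ] [ 0.25 -0.7   0.34]
```

Both early views show the finger ends 50 mm behind the reported position when open, which means about 37 mm when shut. I'll correct for that offset in the helpers, open, and advance again.

```bash
cat >> h.py <<'E'
OFF=.037
def trows(tipcase,yaw,lean,n,g,world=False):
    rt=toolrot(yaw,lean); p=(np.array(tipcase) if world else toworld(tipcase))+rt.apply([0,0,OFF]); rows(p,rt,n,g)
E
sed -i 's/"case",(tocase(o\["eef_pos"\])\*1000)/"tip",(tocase(o["eef_pos"]-r.apply([0,0,OFF]))*1000)/' st.py
python3 st.py
python3 - <<'E'
from h import *
trows([-.016,.017,.0295],YAW,38,6,75)
E
```

```text
t 9.65 q [ 0.23  0.45  1.82 -0.91  0.78  0.2 ] tip [-38.8  17.1  59.8] Fcase [-0.3 -0.1  0.5] open 34.0 grip 0.0 err [ 0.1 -0.1  0.1]
dist [ 0.0142 -0.0178 -0.0303] ang 0.2
[0.1, -0.0, 6.3, -0.0002, 0.0002, -0.0004, 75]
[0.1, -0.0, 6.3, -0.0002, 0.0002, -0.0004, 75]
[0.1, -0.0, 6.3, -0.0002, 0.0002, -0.0004, 75]
[0.1, -0.0, 6.3, -0.0002, 0.0002, -0.0004, 75]
[0.1, -0.0, 6.3, -0.0002, 0.0002, -0.0004, 75]
[0.1, -0.0, 6.3, -0.0002, 0.0002, -0.0004, 75]
```

>>> {"api": "jog_arm", "payload": {
  "series": [
    [[0,0,0,0,0,0,75],[0,0,0,0,0,0,75],[0,0,0,0,0,0,75],[0,0,8,0,0,0,75],[0,0,10,0,0,0,75],[0,0,10,0,0,0,75],[0,0,7,0,0,0,75],[0,0,3,0,0,0,70],[0,0,0,0,0,0,62],[0,0,0,0,0,0,55]]
  ]
}}

```text
time_s: 10.65
eef_pos: [0.641, 0.0449, 0.0007]
eef_rot: [0.294, 0.411, 0.852, -0.141]
wrist_force: [0.3, 0.8, 0.5]
opening: 0.641
grasp_force: 0.0
```

```bash
python3 st.py
```

```text
t 10.65 q [ 0.19  0.52  1.8  -0.96  0.73  0.23] tip [-15.3  17.   29.9] Fcase [-0.4  0.7  0.5] open 54.8 grip 0.0 err [ 0.1 -0.1  0.2]
```

>>> {"api": "jog_arm", "payload": {
  "series": [
    [[0,0,0,0,0,0,52],[0,0,0,0,0,0,50],[0,0,0,0,0,0,49],[0,0,0,0,0,0,48],[0,0,0,0,0,0,47],[0,0,0,0,0,0,46.5],[0,0,0,0,0,0,46],[0,0,0,0,0,0,45.5],[0,0,0,0,0,0,45],[0,0,0,0,0,0,45]]
  ]
}}

```text
time_s: 11.65
eef_pos: [0.6412, 0.0452, 0.001]
eef_rot: [0.294, 0.41, 0.852, -0.141]
wrist_force: [-1.1, 3.7, 3.7]
opening: 0.535
grasp_force: 29.2
```

```bash
python3 st.py
```

```text
t 11.65 q [ 0.19  0.52  1.8  -0.96  0.73  0.23] tip [-15.4  17.4  30.2] Fcase [-3.6  1.5  3.7] open 45.7 grip 29.2 err [ 0.  -0.1  0.2]
```

Gripped at 29 N, with the pads at 45.7 mm. Next I'll slide the carton left and a little back.

>>> {"api": "jog_arm", "payload": {
  "series": [
    [[-0.8,1.5,0.6,0,0,0,45],[-0.8,1.5,0.6,0,0,0,45],[-0.8,1.5,0.6,0,0,0,45],[-0.8,1.5,0.6,0,0,0,45],[-0.8,1.5,0.6,0,0,0,45],[-0.8,1.5,0.6,0,0,0,45],[-0.8,1.5,0.6,0,0,0,45],[-0.8,1.5,0.6,0,0,0,45],[0,0,0,0,0,0,45],[0,0,0,0,0,0,45]]
  ]
}}

```text
time_s: 12.65
eef_pos: [0.6547, 0.0449, 0.0011]
eef_rot: [0.294, 0.411, 0.851, -0.143]
wrist_force: [-2.2, -1.1, 5.2]
opening: 0.534
grasp_force: 29.4
```

```bash
python3 st.py
```

```text
t 12.65 q [ 0.19  0.54  1.77 -0.95  0.74  0.21] tip [-6.9 27.9 30.2] Fcase [-0.5 -2.4  5.2] open 45.6 grip 29.4 err [ 0.2 -0.1  0.2]
```

>>> {"api": "jog_arm", "payload": {
  "series": [
    [[0,0.5,0,0,0,0,45],[0,0.5,0,0,0,0,45],[0,0.5,0,0,0,0,45],[0,0.5,0,0,0,0,45],[0,0.5,0,0,0,0,45],[0,0,0,0,0,0,45],[0,0,0,0,0,0,45],[0,0,0,0,0,0,45],[0,0,0,0,0,0,45],[0,0,0,0,0,0,45]]
  ]
}}

```text
time_s: 13.65
eef_pos: [0.6565, 0.046, 0.0011]
eef_rot: [0.294, 0.411, 0.851, -0.143]
wrist_force: [-1.8, -2.5, 4.3]
opening: 0.531
grasp_force: 29.3
```

```bash
python3 st.py
```

```text
t 13.65 q [ 0.19  0.54  1.76 -0.94  0.74  0.21] tip [-6.6 30.  30.2] Fcase [ 0.8 -3.   4.3] open 45.4 grip 29.3 err [ 0.3 -0.1  0.2]
```

>>> {"api": "jog_arm", "payload": {
  "series": [
    [[0,0.5,0,0,0,0,45],[0,0.5,0,0,0,0,45],[0,0.5,0,0,0,0,45],[0,0.5,0,0,0,0,45],[0,0.5,0,0,0,0,45],[0,0,0,0,0,0,45],[0,0,0,0,0,0,45],[0,0,0,0,0,0,45],[0,0,0,0,0,0,45],[0,0,0,0,0,0,45]]
  ]
}}

```text
time_s: 14.65
eef_pos: [0.6587, 0.0478, 0.0011]
eef_rot: [0.294, 0.411, 0.851, -0.143]
wrist_force: [-2.6, -4.4, 5.2]
opening: 0.535
grasp_force: 29.2
```

```bash
python3 st.py
```

```text
t 14.65 q [ 0.19  0.54  1.75 -0.94  0.74  0.21] tip [-6.6 32.8 30.2] Fcase [ 1.8 -4.8  5.2] open 45.7 grip 29.2 err [ 0.2 -0.1  0.2]
```

>>> {"api": "jog_arm", "payload": {
  "series": [
    [[0,0.5,0,0,0,0,45],[0,0.5,0,0,0,0,45],[0,0.5,0,0,0,0,45],[0,0.5,0,0,0,0,45],[-0.8,0,0.6,0,0,0,45],[-0.8,0,0.6,0,0,0,45],[-0.8,0,0.6,0,0,0,45],[-0.8,0,0.6,0,0,0,45],[0,0,0,0,0,0,45],[0,0,0,0,0,0,45]]
  ]
}}

```text
time_s: 15.65
eef_pos: [0.6594, 0.0471, 0.001]
eef_rot: [0.292, 0.411, 0.852, -0.144]
wrist_force: [-24.7, 5.5, 23.8]
opening: 0.534
grasp_force: 32.7
```

```bash
python3 st.py
```

```text
t 15.65 q [ 0.19  0.55  1.75 -0.94  0.75  0.2 ] tip [-5.6 33.  30.1] Fcase [-19.8 -15.8  23.8] open 45.6 grip 32.7 err [ 0.4 -0.   0. ]
```

Forces rose sharply, so I'll stop and measure where the carton is.

```bash
cat > meas.py <<'E'
from bench import ctrl
from h import *
for n in("top","scene"):
    c=ctrl.camera(n); K=tocase(cloud(c))*1000
    hsv=cv2.cvtColor(c["frame"],cv2.COLOR_BGR2HSV); g=(hsv[...,0]>55)&(hsv[...,0]<105)&(hsv[...,1]>40)
    brown=(hsv[...,0]<35)&(hsv[...,1]>60)&(hsv[...,2]>60)
    m=(abs(K[...,0])<68)&(abs(K[...,1])<57)&(K[...,2]>54)&(K[...,2]<62)&~g&(hsv[...,2]>60); q=K[m]; print(n,"top",len(q))
    if len(q)>20: print(np.percentile(q,[1,5,50,95,99],axis=0).round(1).tolist())
    m=(K[...,0]<20)&(K[...,0]>-65)&(abs(K[...,1])<57)&(K[...,2]>10)&(K[...,2]<50)&brown; q=K[m]; print(" low",len(q))
    for y in range(-50,60,10):
        s=q[(q[:,1]>=y)&(q[:,1]<y+10)]
        if len(s)>2: print("  y",y,len(s),np.percentile(s[:,0],[5,50,95]).round(1), np.median(s[:,1]).round(1))
    cv2.imwrite(f"pics/{n}_last.png",c["frame"])
E
python3 meas.py; python3 st.py
```

```text
top top 85
[[-23.6, 5.7, 54.4], [-21.4, 9.3, 55.3], [-14.0, 33.2, 58.9], [-5.3, 53.8, 61.6], [-4.1, 56.2, 61.8]]
 low 70
  y 0 18 [-18.3  -0.3  19.7] 9.2
  y 10 51 [-22.3   5.2  16.5] 11.6
scene top 0
 low 0
t 15.75 q [ 0.19  0.55  1.75 -0.94  0.75  0.2 ] tip [-5.6 33.  30.2] Fcase [-20.7 -16.3  23.7] open 45.5 grip 32.6 err [ 0.4 -0.   0. ]
```

The carton's front face is at about x = -22 and its right side at about y = 10, so it touches both walls to within the calibration error. I'll relax and release.

>>> {"api": "jog_arm", "payload": {
  "series": [
    [[0.8,-0.3,-0.6,0,0,0,45],[0.8,-0.3,-0.6,0,0,0,45],[0,0,0,0,0,0,45.5],[0,0,0,0,0,0,47],[0,0,0,0,0,0,49],[0,0,0,0,0,0,52],[0,0,0,0,0,0,56],[0,0,0,0,0,0,60],[0,0,0,0,0,0,60],[0,0,0,0,0,0,60]]
  ]
}}

```text
time_s: 16.75
eef_pos: [0.6617, 0.0486, 0.0009]
eef_rot: [0.294, 0.41, 0.852, -0.141]
wrist_force: [-0.0, 0.6, 1.0]
opening: 0.701
grasp_force: 0.0
```

```bash
python3 st.py; python3 meas.py
```

```text
t 16.75 q [ 0.19  0.55  1.75 -0.94  0.74  0.2 ] tip [-5.3 35.5 30. ] Fcase [-0.5  0.4  1. ] open 59.9 grip 0.0 err [ 0.1 -0.1  0.1]
top top 84
[[-21.9, 0.3, 54.6], [-20.3, 10.8, 55.0], [-13.0, 32.5, 58.3], [-5.8, 53.2, 61.3], [-4.6, 54.9, 61.5]]
 low 53
  y 0 17 [-20.2   4.2  16.5] 8.7
  y 10 34 [-7.4  8.8 17.9] 11.4
scene top 0
 low 0
```

>>> {"api": "jog_arm", "payload": {
  "series": [
    [[0,0,-8,0,0,0,60],[0,0,-12,0,0,0,60],[0,0,-15,0,0,0,60],[0,0,-15,0,0,0,60],[0,0,-15,0,0,0,60],[0,0,-10,0,0,0,30],[0,0,-5,0,0,0,0],[0,0,0,0,0,0,0],[0,0,0,0,0,0,0],[0,0,0,0,0,0,0]]
  ]
}}

```text
time_s: 17.85
eef_pos: [0.6305, 0.0866, 0.0633]
eef_rot: [0.294, 0.411, 0.852, -0.142]
wrist_force: [-0.1, -0.2, -0.4]
opening: -0.002
grasp_force: 0.0
```

```bash
python3 st.py; python3 meas.py
python3 - <<'E'
from h import *
trows([-.040,.032,.022],YAW,38,8,0)
E
```

```text
t 17.85 q [ 0.27  0.42  1.78 -0.85  0.86  0.15] tip [-54.5  35.   92.4] Fcase [ 0.1 -0.2 -0.4] open -0.2 grip 0.0 err [ 0.1 -0.1  0.1]
top top 123
[[-27.6, 8.9, 54.5], [-26.6, 10.2, 55.0], [-16.1, 32.2, 58.4], [-6.5, 53.4, 61.6], [-4.6, 55.5, 61.9]]
 low 205
  y 0 31 [-22.6  -2.8  14.9] 9.0
  y 10 107 [-27.3 -12.   16.4] 11.6
  y 20 20 [-28.  -26.6 -25.8] 25.9
  y 30 16 [-28.2 -26.9 -25.2] 34.0
  y 40 19 [-28.1 -26.8 -25.4] 44.4
  y 50 12 [-27.7 -26.6 -25.4] 53.4
scene top 2
 low 1
dist [ 0.0067 -0.0131 -0.0704] ang 0.2
[4.0, -0.4, 8.0, -0.0003, 0.0001, -0.0003, 0]
[4.0, -0.4, 8.0, -0.0003, 0.0001, -0.0003, 0]
[4.0, -0.4, 8.0, -0.0003, 0.0001, -0.0003, 0]
[4.0, -0.4, 8.0, -0.0003, 0.0001, -0.0003, 0]
[4.0, -0.4, 8.0, -0.0003, 0.0001, -0.0003, 0]
[4.0, -0.4, 8.0, -0.0003, 0.0001, -0.0003, 0]
[4.0, -0.4, 8.0, -0.0003, 0.0001, -0.0003, 0]
[4.0, -0.4, 8.0, -0.0003, 0.0001, -0.0003, 0]
```

The front face is at x = -26.7 and square, so about 6 mm remain. I'll push it home with closed fingers.

>>> {"api": "jog_arm", "payload": {
  "series": [
    [[4,0,8,0,0,0,0],[4,0,8,0,0,0,0],[4,-1,8,0,0,0,0],[4,-1,8,0,0,0,0],[4,-1,8,0,0,0,0],[4,0,8,0,0,0,0],[4,0,8,0,0,0,0],[4,0,7,0,0,0,0],[0,0,0,0,0,0,0],[0,0,0,0,0,0,0]]
  ]
}}

```text
time_s: 18.95
eef_pos: [0.637, 0.0746, -0.0056]
eef_rot: [0.294, 0.41, 0.852, -0.141]
wrist_force: [-0.6, 0.0, 0.2]
opening: 0.004
grasp_force: 0.0
```

```bash
python3 st.py
```

```text
t 18.95 q [ 0.25  0.54  1.78 -0.95  0.76  0.27] tip [-41.   32.5  23.5] Fcase [-0.4 -0.5  0.2] open 0.3 grip 0.0 err [ 0.1 -0.1  0.1]
```

>>> {"api": "jog_arm", "payload": {
  "series": [
    [[-0.8,0,0.6,0,0,0,0],[-0.8,0,0.6,0,0,0,0],[-0.8,0,0.6,0,0,0,0],[-0.8,0,0.6,0,0,0,0],[-0.8,0,0.6,0,0,0,0],[-0.8,0,0.6,0,0,0,0],[-0.8,0,0.6,0,0,0,0],[-0.8,0,0.6,0,0,0,0],[-0.8,0,0.6,0,0,0,0],[0,0,0,0,0,0,0]]
  ]
}}

```text
time_s: 19.95
eef_pos: [0.6426, 0.0675, -0.0053]
eef_rot: [0.294, 0.411, 0.852, -0.141]
wrist_force: [-0.5, 0.4, 0.5]
opening: -0.001
grasp_force: 0.2
```

```bash
python3 st.py
```

```text
t 19.95 q [ 0.23  0.54  1.77 -0.95  0.75  0.25] tip [-32.   32.4  23.8] Fcase [-0.6 -0.1  0.5] open -0.1 grip 0.2 err [ 0.1 -0.1  0.2]
```

>>> {"api": "jog_arm", "payload": {
  "series": [
    [[-0.4,0,0.3,0,0,0,0],[-0.4,0,0.3,0,0,0,0],[-0.4,0,0.3,0,0,0,0],[-0.4,0,0.3,0,0,0,0],[-0.4,0,0.3,0,0,0,0],[-0.4,0,0.3,0,0,0,0],[-0.4,0,0.3,0,0,0,0],[-0.4,0,0.3,0,0,0,0],[0,0,0,0,0,0,0],[0,0,0,0,0,0,0]]
  ]
}}

```text
time_s: 20.95
eef_pos: [0.6444, 0.0652, -0.0054]
eef_rot: [0.294, 0.41, 0.852, -0.141]
wrist_force: [-6.4, 5.8, 3.2]
opening: -0.0
grasp_force: 4.4
```

```bash
python3 st.py
```

```text
t 20.95 q [ 0.23  0.55  1.77 -0.95  0.75  0.25] tip [-29.1  32.4  23.8] Fcase [-8.5 -1.4  3.2] open -0.0 grip 4.4 err [ 0.1 -0.   0.1]
```

>>> {"api": "jog_arm", "payload": {
  "series": [
    [[-0.4,0,0.3,0,0,0,0],[-0.4,0,0.3,0,0,0,0],[0,0,0,0,0,0,0],[0,0,0,0,0,0,0],[0.8,0,-0.6,0,0,0,0],[3,0,-3,0,0,0,0],[0,0,-10,0,0,0,0],[0,0,-25,0,0,0,0],[0,0,-30,0,0,0,0],[0,0,-30,0,0,0,0]]
  ]
}}

```text
time_s: 21.95
eef_pos: [0.6055, 0.1137, 0.0714]
eef_rot: [0.294, 0.411, 0.851, -0.141]
wrist_force: [0.1, 0.6, 0.1]
opening: -0.001
grasp_force: 0.0
```

```bash
python3 st.py; python3 meas.py;  python3 - <<'E'
from bench import ctrl
from h import *
c=ctrl.camera("top"); K=tocase(cloud(c))*1000; hsv=cv2.cvtColor(c["frame"],cv2.COLOR_BGR2HSV)
g=(hsv[...,0]>55)&(hsv[...,0]<105)&(hsv[...,1]>40)
m=(K[...,0]>-15)&(K[...,0]<50)&(K[...,1]>-5)&(K[...,1]<25)&(K[...,2]>12)&(K[...,2]<48)&~g; q=K[m]
print(len(q),np.percentile(q[:,1],[10,30,50,70,90])); A=np.c_[q[:,0],np.ones(len(q))]; print(np.linalg.lstsq(A,q[:,1],rcond=None)[0])
# left wall top & right wall top
for y0 in(-56.5,56.5):
    m=g&(abs(K[...,1]-y0)<6)&(abs(K[...,2]-20)<3)&(K[...,0]<60)&(K[...,0]>-70); q=K[m]
    if len(q): print(y0,len(q),np.percentile(q[:,1],[10,50,90]))
E
```

```text
t 21.95 q [ 0.33  0.39  1.8  -0.84  0.9   0.18] tip [-91.3  32.4 100.5] Fcase [-0.4  0.4  0.1] open -0.1 grip 0.0 err [ 0.1 -0.1  0.2]
top top 105
[[-25.1, 8.8, 54.1], [-24.5, 11.2, 54.9], [-15.7, 33.5, 58.3], [-6.1, 54.3, 61.3], [-5.0, 56.3, 61.6]]
 low 195
  y 0 34 [-20.6  -5.8  16.7] 9.4
  y 10 98 [-24.5  -7.9  15.9] 11.8
  y 20 17 [-25.2 -23.6 -22.3] 25.8
  y 30 16 [-25.3 -24.2 -22.8] 34.7
  y 40 22 [-25.5 -24.  -22.4] 45.8
  y 50 8 [-24.6 -23.8 -23.4] 53.5
scene top 2
 low 0
100 [ 8.97833751 10.0076818  10.64735844 11.25290353 12.24721916]
[-0.02359898 10.75072582]
-56.5 40 [-57.38097689 -55.51334412 -53.0641594 ]
56.5 12 [54.93381866 56.54683794 59.33321128]
```

Run:
```python
from h import *
for n in("scene0","scene1"):
    c=load(n+".npz"); K=tocase(cloud(c))*1000; hsv=cv2.cvtColor(c["frame"],cv2.COLOR_BGR2HSV)
    g=(hsv[...,0]>55)&(hsv[...,0]<105)&(hsv[...,1]>40)
    m=g&(K[...,2]>10)&(K[...,2]<54)&(abs(K[...,1])<52)&(K[...,0]>55)&(K[...,0]<85); q=K[m]; print(n,len(q))
    for z in range(10,54,8):
        s=q[(q[:,2]>=z)&(q[:,2]<z+8)]
        if len(s): print(z,len(s),np.percentile(s[:,0],[10,50,90]).round(1),np.percentile(s[:,1],[0,50,100]).round(0))
    m=g&(K[...,0]<-66)&(K[...,0]>-85)&(abs(K[...,1])<45)&(K[...,2]>2)&(K[...,2]<16); q=K[m]
    for z in range(2,16,3):
        s=q[(q[:,2]>=z)&(q[:,2]<z+3)]
        if len(s): print(" lip",z,len(s),np.percentile(s[:,0],[10,50,90]).round(1))
    w=(abs(K[...,1])<52)&(K[...,0]<60)&g&(abs(K[...,2]-3)<2.5); q=K[w]; print(" floor x",np.percentile(q[:,0],[1,5,50,95,99]).round(1))
c=load("top1.npz"); K=tocase(cloud(c))*1000; hsv=cv2.cvtColor(c["frame"],cv2.COLOR_BGR2HSV); g=(hsv[...,0]>55)&(hsv[...,0]<105)&(hsv[...,1]>40)
m=g&(K[...,0]<-60)&(K[...,0]>-90)&(abs(K[...,1])<50)&(K[...,2]>-2)&(K[...,2]<18); q=K[m]
for z in range(-2,16,3):
    s=q[(q[:,2]>=z)&(q[:,2]<z+3)]
    if len(s): print(" toplip",z,len(s),np.percentile(s[:,0],[10,50,90]).round(1))
```

```text
scene0 183
10 47 [65.9 68.8 70.3] [-51. -23.  52.]
18 44 [67.  68.7 70.2] [-51. -23.  52.]
26 53 [66.8 68.8 71. ] [-51. -25.  51.]
34 39 [66.7 68.5 71. ] [-51. -26.  50.]
 lip 2 47 [-78.  -69.3 -66.6]
 lip 5 31 [-79.7 -77.7 -76.6]
 lip 8 48 [-79.5 -77.5 -75.4]
 lip 11 33 [-80.1 -78.3 -76.4]
 lip 14 2 [-79.6 -79.  -78.3]
 floor x [-77.7 -67.4 -37.4  48.9  57.8]
scene1 187
10 48 [67.1 68.9 70.9] [-51. -21.  52.]
18 46 [66.8 68.7 70.6] [-51. -23.  52.]
26 52 [67.  68.8 71.1] [-51. -24.  51.]
34 41 [67.1 68.7 70.3] [-51. -26.  50.]
 lip 2 33 [-76.4 -68.4 -66.3]
 lip 5 36 [-79.3 -78.  -69.6]
 lip 8 49 [-79.6 -77.8 -74.9]
 lip 11 36 [-80.4 -78.5 -76.4]
 lip 14 1 [-79.8 -79.8 -79.8]
 floor x [-75.4 -66.5 -35.8  50.2  56.8]
 toplip -2 15 [-71.  -65.6 -61.1]
 toplip 1 48 [-71.  -66.7 -61.4]
 toplip 4 41 [-72.3 -67.  -62.6]
 toplip 7 15 [-76.8 -70.9 -64.5]
 toplip 10 20 [-78.6 -77.1 -75.6]
 toplip 13 7 [-78.8 -77.2 -76.6]
```

Measured in the cameras alone, the back wall and lip sit 3 mm nearer than my frame, so the front at -24 is really about -20 to -21. The yellow carton is home. I'll shift the frame, measure the blue carton in both views and plan the approach.

```bash
cat >> h.py <<'E'
C0=toworld([-.003,.0007,0])
E
python3 - <<'E'
from bench import ctrl
from h import *
for n in("top","scene"):
    c=ctrl.camera(n); P=cloud(c); X,Y,Z=P[...,0],P[...,1],P[...,2]
    m=((abs(X-.566)<.09)&(abs(Y+.242)<.08)&(Z>.050)&(Z<.061)).astype(np.uint8)*255
    k,l,s,_=cv2.connectedComponentsWithStats(m); 
    if k<2: print(n,"none"); continue
    i=1+np.argmax(s[1:,4]); cn=cv2.findContours((l==i).astype(np.uint8),0,1)[0][0][:,0]; zt=np.median(Z[l==i]); 
    w=ray(c,cn,zt)[:,:2]*1000; r=cv2.minAreaRect(w.astype(np.float32)); print(n,s[i],"z",zt.round(4),r, np.percentile(P[l==i],[1,99],axis=0).round(3).tolist())
W=np.array([.43,.0,.24])
rt=toolrot(np.radians(-43),38)
trows(W,np.radians(-43),38,7,70,True)
E
```

```text
top [372 246  33  34 543] z 0.0556 ((565.46533203125, -240.7139892578125), (46.6971435546875, 97.12113189697266), 57.06203842163086) [[0.522, -0.279, 0.051], [0.613, -0.202, 0.06]]
scene [363 184  22  15 211] z 0.0555 ((585.6260986328125, -253.9622344970703), (48.32333755493164, 45.47531509399414), 56.469730377197266) [[0.567, -0.281, 0.051], [0.613, -0.229, 0.059]]
dist [-0.1593 -0.1288  0.1407] ang 8.5
[-12.6, -29.3, -15.7, -0.0129, 0.0002, -0.0167, 70]
[-12.1, -29.3, -16.1, -0.0129, 0.0002, -0.0167, 70]
[-11.6, -29.2, -16.5, -0.0129, 0.0002, -0.0167, 70]
[-11.1, -29.2, -16.8, -0.0129, 0.0002, -0.0167, 70]
[-10.6, -29.2, -17.2, -0.0129, 0.0002, -0.0167, 70]
[-10.1, -29.1, -17.6, -0.0129, 0.0002, -0.0167, 70]
[-9.6, -29.1, -18.0, -0.0129, 0.0002, -0.0167, 70]
```

>>> {"api": "jog_arm", "payload": {
  "series": [
    [[-9,-20,-11,-0.009,0,-0.012,70],[-9,-20,-11,-0.009,0,-0.012,70],[-8,-20,-11,-0.009,0,-0.012,70],[-8,-20,-12,-0.009,0,-0.012,70],[-8,-20,-12,-0.009,0,-0.012,70],[-8,-20,-12,-0.009,0,-0.012,70],[-7,-20,-12,-0.009,0,-0.012,70],[-7,-20,-12,-0.009,0,-0.012,70],[-7,-20,-12,-0.009,0,-0.012,70],[-7,-20,-12,-0.009,0,-0.012,70]]
  ]
}}

```text
time_s: 23.2
eef_pos: [0.4498, -0.0146, 0.2096]
eef_rot: [0.302, 0.345, 0.88, -0.121]
wrist_force: [0.2, -0.5, 0.4]
opening: 0.819
grasp_force: 0.0
```

```bash
python3 st.py
python3 - <<'E'
from h import *
B=np.array([.5655,-.2410,0]); yb=np.radians(-33.4); d=np.array([np.cos(yb),np.sin(yb),0])
tip=B-.018*d+[0,0,.027]; tz=toolrot(yb,38).apply([0,0,1]); print(tip)
trows(tip-.07*tz,yb,38,10,75,True)
E
```

```text
t 23.2 q [ 0.06 -0.41  2.26 -0.61  0.9  -0.47] tip [ -85.2 -173.3  238.8] Fcase [ 0.5 -0.1  0.4] open 70.0 grip 0.0 err [-5.  -0.  -6.8]
[ 0.55047274 -0.23109135  0.027     ]
dist [ 0.0837 -0.2053 -0.1566] ang 9.5
[-6.2, -9.3, 24.8, -0.0106, -0.0001, -0.0128, 75]
[-6.1, -9.6, 24.7, -0.0106, -0.0001, -0.0128, 75]
[-5.9, -9.9, 24.6, -0.0106, -0.0001, -0.0128, 75]
[-5.8, -10.3, 24.4, -0.0106, -0.0001, -0.0128, 75]
[-5.7, -10.6, 24.3, -0.0106, -0.0001, -0.0128, 75]
[-5.5, -10.9, 24.2, -0.0106, -0.0001, -0.0128, 75]
[-5.4, -11.3, 24.1, -0.0106, -0.0001, -0.0128, 75]
[-5.2, -11.6, 24.0, -0.0106, -0.0001, -0.0128, 75]
[-5.1, -11.9, 23.9, -0.0106, -0.0001, -0.0128, 75]
[-4.9, -12.2, 23.7, -0.0106, -0.0001, -0.0128, 75]
```

>>> {"api": "jog_arm", "payload": {
  "series": [
    [[-6,-9,25,-0.011,0,-0.013,75],[-6,-10,25,-0.011,0,-0.013,75],[-6,-10,25,-0.011,0,-0.013,75],[-6,-10,24,-0.01,0,-0.013,75],[-6,-11,24,-0.01,0,-0.013,75],[-5,-11,24,-0.011,0,-0.013,75],[-5,-11,24,-0.011,0,-0.013,75],[-5,-12,24,-0.01,0,-0.013,75],[-5,-12,24,-0.011,0,-0.012,75],[-5,-12,23,-0.011,0,-0.012,75]]
  ]
}}

```text
time_s: 24.2
eef_pos: [0.5316, -0.2151, 0.0548]
eef_rot: [0.311, 0.274, 0.906, -0.092]
wrist_force: [0.4, 0.9, -0.4]
opening: 0.882
grasp_force: 0.0
```

Run:
```python
from bench import ctrl
from h import *
B=np.array([.5655,-.2410,0]); yb=np.radians(-33.4); d=np.array([np.cos(yb),np.sin(yb),0])
tip=B-.018*d+[0,0,.027]
trows(tip,yb,38,7,75,True)
c=ctrl.camera("top"); a=c["frame"][200:320,330:450]; cv2.imwrite("pics/b1.png",cv2.resize(a,None,fx=5,fy=5,interpolation=cv2.INTER_CUBIC))
```

```text
dist [ 0.0379 -0.0285 -0.0569] ang 0.3
[-0.4, -0.4, 10.6, 0.0001, -0.0004, -0.0006, 75]
[-0.3, -0.4, 10.6, 0.0001, -0.0004, -0.0006, 75]
[-0.3, -0.4, 10.6, 0.0001, -0.0004, -0.0006, 75]
[-0.3, -0.4, 10.6, 0.0001, -0.0004, -0.0006, 75]
[-0.3, -0.4, 10.6, 0.0001, -0.0004, -0.0006, 75]
[-0.3, -0.4, 10.6, 0.0001, -0.0004, -0.0006, 75]
[-0.3, -0.4, 10.6, 0.0001, -0.0004, -0.0006, 75]
```

View pics/b1.png

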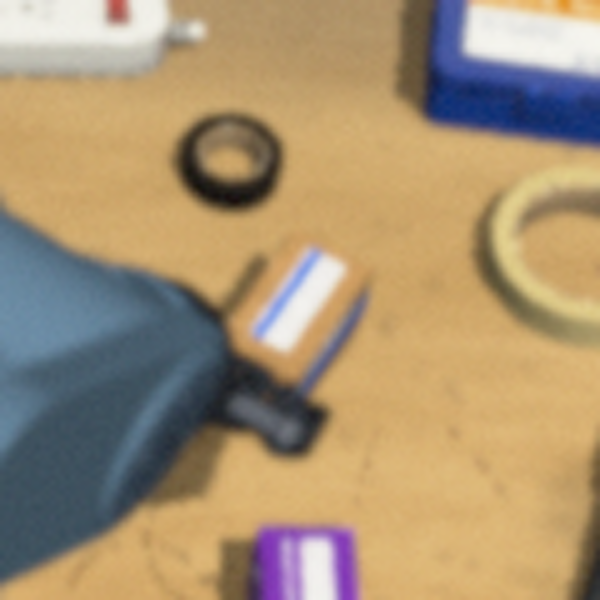

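The open gripper is lined up with the blue carton's near end (crop (250,380)). The purple box, at crop (305,560), is clear. I'll advance and close gently.

>>> {"api": "jog_arm", "payload": {
  "series": [
    [[0,0,12,0,0,0,75],[-0.5,-0.5,13,0,0,0,75],[-0.5,-0.5,13,0,0,0,75],[-0.5,-0.5,13,0,0,0,75],[-0.5,-0.5,12,0,0,0,75],[0,-0.5,8,0,0,0,75],[0,0,4,0,0,0,70],[0,0,0,0,0,0,62],[0,0,0,0,0,0,55],[0,0,0,0,0,0,51]]
  ]
}}

```text
time_s: 25.25
eef_pos: [0.571, -0.2413, -0.001]
eef_rot: [0.312, 0.273, 0.905, -0.092]
wrist_force: [-0.9, -0.7, -0.4]
opening: 0.599
grasp_force: 0.4
```

>>> {"api": "jog_arm", "payload": {
  "series": [
    [[0,0,0,0,0,0,50],[0,0,0,0,0,0,49],[0,0,0,0,0,0,48],[0,0,0,0,0,0,47],[0,0,0,0,0,0,46.5],[0,0,0,0,0,0,46],[0,0,0,0,0,0,45.5],[0,0,0,0,0,0,45],[0,0,0,0,0,0,45],[0,0,0,0,0,0,45]]
  ]
}}

```text
time_s: 26.25
eef_pos: [0.5716, -0.2416, -0.0004]
eef_rot: [0.313, 0.273, 0.905, -0.092]
wrist_force: [-4.7, 0.6, 4.4]
opening: 0.533
grasp_force: 30.6
```

```bash
python3 st.py
python3 - <<'E'
from bench import ctrl
from h import *
o=ctrl.get_obs(); q=o["eef_rot"]; r=R.from_quat(np.r_[q[1:],q[0]]); print((o["eef_pos"]-r.apply([0,0,OFF])).round(4), "yaw", np.degrees((toolrot(0,38).inv()*r).as_rotvec()).round(1), np.degrees(np.arctan2(*(-r.as_matrix()[[1,0],0]))).round(2))
E
```

```text
t 26.25 q [-0.6   0.3   2.16  0.45  0.03 -2.02] tip [ 169.  -224.1   28.7] Fcase [-3.4 -3.3  4.4] open 45.5 grip 30.6 err [-11.2  -0.  -13.9]
[ 0.5525 -0.2291  0.0287] yaw [20.4 -0.1 26.5] -33.6
```

>>> {"api": "jog_arm", "payload": {
  "series": [
    [[-1,0,-2,0,0,0,45],[-3,0,-4,0,0,0,45],[-5,0,-6,0,0,0,45],[-6,0,-8,0,0,0,45],[-6,0,-8,0,0,0,45],[-6,0,-8,0,0,0,45],[-6,0,-8,0,0,0,45],[-6,0,-8,0,0,0,45],[-6,0,-8,0,0,0,45],[-6,0,-8,0,0,0,45]]
  ]
}}

```text
time_s: 27.25
eef_pos: [0.5698, -0.2407, 0.0851]
eef_rot: [0.312, 0.273, 0.905, -0.092]
wrist_force: [1.2, -0.6, -2.4]
opening: 0.528
grasp_force: 30.6
```

```bash
python3 st.py
cat > goal.py <<'E'
import sys
from h import *
# carton origin target (case mm), rows
x,y,z,n=map(float,sys.argv[1:5]); L=float(sys.argv[5]) if len(sys.argv)>5 else 38; g=float(sys.argv[6]) if len(sys.argv)>6 else 45
trows([(x-17.4)/1000,y/1000,(z+28.7)/1000],YAW,L,int(n),g)
E
python3 goal.py -200 -14 80 15
```

```text
t 27.25 q [-0.6   0.08  2.16  0.05  0.25 -1.63] tip [ 167.2 -224.9  114.2] Fcase [ 1.2  0.6 -2.4] open 45.1 grip 30.6 err [-11.2   0.  -13.9]
dist [-0.0806  0.4267 -0.0055] ang 17.9
[16.2, 20.8, -12.1, 0.013, -0.0, 0.0162, 45]
[16.5, 20.3, -12.3, 0.013, -0.0, 0.0162, 45]
[16.8, 19.9, -12.6, 0.013, -0.0, 0.0162, 45]
[17.1, 19.5, -12.9, 0.013, -0.0, 0.0162, 45]
[17.5, 19.0, -13.1, 0.013, -0.0, 0.0162, 45]
[17.8, 18.6, -13.3, 0.013, -0.0, 0.0162, 45]
[18.1, 18.1, -13.6, 0.013, -0.0, 0.0162, 45]
[18.3, 17.6, -13.8, 0.013, -0.0, 0.0162, 45]
[18.6, 17.2, -14.0, 0.013, -0.0, 0.0162, 45]
[18.9, 16.7, -14.3, 0.013, -0.0, 0.0162, 45]
[19.2, 16.2, -14.5, 0.013, -0.0, 0.0162, 45]
[19.4, 15.7, -14.7, 0.013, -0.0, 0.0162, 45]
[19.7, 15.2, -14.9, 0.013, -0.0, 0.0162, 45]
[19.9, 14.6, -15.1, 0.013, -0.0, 0.0162, 45]
[20.1, 14.1, -15.3, 0.013, -0.0, 0.0162, 45]
```

```bash
python3 goal.py -140 -110 85 10
```

```text
dist [-0.1181  0.3199 -0.0005] ang 17.9
[21.7, 20.2, -16.8, 0.0195, -0.0, 0.0243, 45]
[22.2, 19.3, -17.2, 0.0195, -0.0, 0.0243, 45]
[22.7, 18.4, -17.6, 0.0195, -0.0, 0.0243, 45]
[23.1, 17.5, -17.9, 0.0195, -0.0, 0.0243, 45]
[23.5, 16.6, -18.3, 0.0195, -0.0, 0.0243, 45]
[23.9, 15.7, -18.6, 0.0195, -0.0, 0.0243, 45]
[24.3, 14.7, -18.9, 0.0195, -0.0, 0.0243, 45]
[24.6, 13.8, -19.1, 0.0195, -0.0, 0.0243, 45]
[24.9, 12.8, -19.4, 0.0195, -0.0, 0.0243, 45]
[25.2, 11.8, -19.6, 0.0195, -0.0, 0.0243, 45]
```

>>> {"api": "jog_arm", "payload": {
  "series": [
    [[22,20,-17,0.019,0,0.024,45],[22,19,-17,0.02,0,0.024,45],[23,18,-18,0.019,0,0.024,45],[23,18,-18,0.02,0,0.025,45],[23,17,-18,0.019,0,0.024,45],[24,16,-19,0.02,0,0.024,45],[24,15,-19,0.019,0,0.025,45],[25,14,-19,0.02,0,0.024,45],[25,13,-19,0.019,0,0.024,45],[25,12,-20,0.02,0,0.024,45]]
  ]
}}

```text
time_s: 28.25
eef_pos: [0.4568, 0.0444, 0.0854]
eef_rot: [0.292, 0.395, 0.861, -0.134]
wrist_force: [1.1, -0.1, -3.1]
opening: 0.534
grasp_force: 30.8
```

```bash
python3 st.py; python3 goal.py -85 -16.5 17 9
```

```text
t 28.25 q [ 0.27  0.01  2.22 -0.87  0.81  0.14] tip [-126.8 -128.6  114.8] Fcase [ 0.8  0.8 -3.1] open 45.6 grip 30.8 err [-1.3  0.5 -1.6]
dist [ 0.1023  0.0503 -0.0689] ang 2.1
[2.1, 12.3, 8.0, 0.0025, -0.001, 0.0031, 45]
[2.2, 12.3, 8.0, 0.0025, -0.001, 0.0031, 45]
[2.2, 12.3, 8.0, 0.0025, -0.001, 0.0031, 45]
[2.3, 12.3, 7.9, 0.0025, -0.001, 0.0031, 45]
[2.3, 12.3, 7.9, 0.0025, -0.001, 0.0031, 45]
[2.4, 12.3, 7.9, 0.0025, -0.001, 0.0031, 45]
[2.4, 12.3, 7.8, 0.0025, -0.001, 0.0031, 45]
[2.5, 12.3, 7.8, 0.0025, -0.001, 0.0031, 45]
[2.5, 12.3, 7.8, 0.0025, -0.001, 0.0031, 45]
```

```bash
python3 - <<'E'
from bench import ctrl
for _ in range(4): ctrl.camera("top")
E
python3 st.py; python3 goal.py -90 -16.5 17 8
```

```text
t 28.45 q [ 0.27  0.01  2.22 -0.87  0.8   0.14] tip [-126.1 -128.2  114.4] Fcase [ 0.1  0.4 -2.8] open 45.3 grip 30.7 err [-1.4  0.5 -1.9]
dist [ 0.0984  0.0545 -0.0685] ang 2.4
[2.9, 13.7, 8.6, 0.003, -0.0012, 0.0041, 45]
[2.9, 13.8, 8.5, 0.003, -0.0012, 0.0041, 45]
[3.0, 13.8, 8.5, 0.003, -0.0012, 0.0041, 45]
[3.1, 13.8, 8.4, 0.003, -0.0012, 0.0041, 45]
[3.1, 13.8, 8.4, 0.003, -0.0012, 0.0041, 45]
[3.2, 13.8, 8.3, 0.003, -0.0012, 0.0041, 45]
[3.3, 13.8, 8.3, 0.003, -0.0012, 0.0041, 45]
[3.3, 13.8, 8.3, 0.003, -0.0012, 0.0041, 45]
```

```bash
python3 goal.py -95 -16.5 30 9
```

```text
dist [ 0.0952  0.0584 -0.0555] ang 2.4
[2.1, 12.2, 6.1, 0.0027, -0.0011, 0.0036, 45]
[2.2, 12.3, 6.1, 0.0027, -0.0011, 0.0036, 45]
[2.2, 12.3, 6.1, 0.0027, -0.0011, 0.0036, 45]
[2.3, 12.3, 6.0, 0.0027, -0.0011, 0.0036, 45]
[2.3, 12.3, 6.0, 0.0027, -0.0011, 0.0036, 45]
[2.4, 12.3, 6.0, 0.0027, -0.0011, 0.0036, 45]
[2.4, 12.3, 5.9, 0.0027, -0.0011, 0.0036, 45]
[2.5, 12.3, 5.9, 0.0027, -0.0011, 0.0036, 45]
[2.5, 12.3, 5.9, 0.0027, -0.0011, 0.0036, 45]
```

>>> {"api": "jog_arm", "payload": {
  "series": [
    [[2,12,6,0.003,-0.001,0.004,45],[2,12,6,0.003,-0.001,0.004,45],[2,12,6,0.003,-0.001,0.004,45],[2,13,6,0.003,-0.001,0.004,45],[3,13,6,0.003,-0.001,0.004,45],[2,12,6,0.003,-0.001,0.004,45],[2,12,6,0.003,-0.001,0.003,45],[3,12,6,0.002,-0.001,0.003,45],[3,12,6,0.002,-0.001,0.003,45],[0,0,0,0,0,0,45]]
  ]
}}

```text
time_s: 29.45
eef_pos: [0.5536, 0.0993, 0.0285]
eef_rot: [0.292, 0.412, 0.851, -0.142]
wrist_force: [0.6, -0.8, -2.4]
opening: 0.534
grasp_force: 30.9
```

```bash
python3 st.py
python3 - <<'E'
from bench import ctrl
from h import *
c=ctrl.camera("top"); np.savez("top5.npz",**c); K=tocase(cloud(c))*1000; hsv=cv2.cvtColor(c["frame"],cv2.COLOR_BGR2HSV); Z=K[...,2]
m=(abs(K[...,0]+90)<70)&(abs(K[...,1]+16)<45)&(Z>80)&(Z<97)&(hsv[...,2]>70); q=K[m]; print(len(q))
if len(q)>20: print(np.percentile(q,[2,50,98],axis=0).round(1).tolist(),cv2.minAreaRect(q[:,:2].astype(np.float32)))
cv2.imwrite("pics/c1.png",cv2.resize(c["frame"][180:300,210:330],None,fx=5,fy=5,interpolation=cv2.INTER_CUBIC))
E
python3 goal.py -60 -16.5 17 8
```

```text
t 29.45 q [ 0.34  0.38  1.93 -0.92  0.82  0.31] tip [-109.5  -17.7   57.6] Fcase [ 1.  -0.  -2.4] open 45.6 grip 30.9 err [0.2 0.1 0.2]
566
[[-128.6, -42.5, 80.9], [-87.9, -18.4, 85.0], [-44.4, 7.7, 91.7]] ((-89.00700378417969, -12.137039184570312), (69.81103515625, 92.35977935791016), 88.43330383300781)
dist [ 0.0221 -0.0239 -0.012 ] ang 0.4
[-2.3, 0.3, 3.7, -0.0006, -0.0001, -0.0004, 45]
[-2.3, 0.3, 3.7, -0.0006, -0.0001, -0.0004, 45]
[-2.3, 0.3, 3.7, -0.0006, -0.0001, -0.0004, 45]
[-2.3, 0.3, 3.7, -0.0006, -0.0001, -0.0004, 45]
[-2.3, 0.3, 3.7, -0.0006, -0.0001, -0.0004, 45]
[-2.3, 0.3, 3.7, -0.0006, -0.0001, -0.0004, 45]
[-2.3, 0.3, 3.7, -0.0006, -0.0001, -0.0004, 45]
[-2.3, 0.3, 3.7, -0.0006, -0.0001, -0.0004, 45]
```

View pics/c1.png

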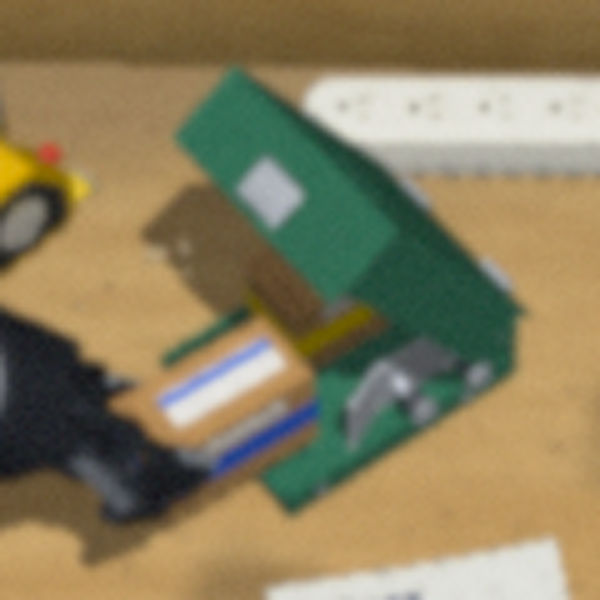

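The blue carton is held level and in line with its slot (nose at crop (310,385)), and the flared plate is ahead at (375,400). I'll go forward and down over the lip.

>>> {"api": "jog_arm", "payload": {
  "series": [
    [[-2.3,0.3,3.7,0,0,0,45],[-2.3,0.3,3.7,0,0,0,45],[-2.3,0.3,3.7,0,0,0,45],[-2.3,0.2,3.7,0,0,0,45],[-2.3,0.2,3.7,0,0,0,45],[-2.3,0.2,3.7,-0.002,0,-0.001,45],[-2.3,0.2,3.7,-0.002,0,-0.001,45],[-2.3,0.2,3.7,0,0,-0.001,45],[0,0,0,0,0,0,45],[0,0,0,0,0,0,45]]
  ]
}}

```text
time_s: 30.5
eef_pos: [0.5742, 0.0761, 0.0168]
eef_rot: [0.293, 0.409, 0.853, -0.141]
wrist_force: [1.1, 1.3, -2.4]
opening: 0.536
grasp_force: 30.7
```

```bash
python3 st.py; python3 goal.py -40 -16 17 10
```

```text
t 30.5 q [ 0.28  0.41  1.92 -0.95  0.77  0.3 ] tip [-78.4 -16.4  45.9] Fcase [-0.3  1.7 -2.4] open 45.8 grip 30.7 err [-0.   0.  -0.1]
dist [ 0.0134 -0.0162 -0.0002] ang 0.1
[-1.6, 0.0, 1.3, 0.0001, -0.0001, 0.0001, 45]
[-1.6, 0.0, 1.3, 0.0001, -0.0001, 0.0001, 45]
[-1.6, 0.0, 1.3, 0.0001, -0.0001, 0.0001, 45]
[-1.6, 0.0, 1.3, 0.0001, -0.0001, 0.0001, 45]
[-1.6, 0.0, 1.3, 0.0001, -0.0001, 0.0001, 45]
[-1.6, 0.0, 1.3, 0.0001, -0.0001, 0.0001, 45]
[-1.6, 0.0, 1.3, 0.0001, -0.0001, 0.0001, 45]
[-1.6, 0.0, 1.3, 0.0001, -0.0001, 0.0001, 45]
[-1.6, 0.0, 1.3, 0.0001, -0.0001, 0.0001, 45]
[-1.6, 0.0, 1.3, 0.0001, -0.0001, 0.0001, 45]
```

>>> {"api": "jog_arm", "payload": {
  "series": [
    [[-1.6,0,1.25,0,0,0,45],[-1.6,0,1.25,0,0,0,45],[-1.6,0,1.25,0,0,0,45],[-1.6,0,1.25,0,0,0,45],[-1.6,0,1.25,0,0,0,45],[-1.6,0,1.25,0,0,0,45],[-1.6,0,1.25,0,0,0,45],[-1.6,0,1.25,0,0,0,45],[-1.6,0,1.25,0,0,0,45],[0,0,0,0,0,0,45]]
  ]
}}

```text
time_s: 31.5
eef_pos: [0.5858, 0.0615, 0.0169]
eef_rot: [0.293, 0.409, 0.853, -0.141]
wrist_force: [2.8, 0.5, -2.8]
opening: 0.53
grasp_force: 30.5
```

```bash
python3 st.py; python3 goal.py -20 -15.5 17 9
```

```text
t 31.5 q [ 0.24  0.41  1.91 -0.96  0.75  0.27] tip [-59.8 -16.4  46.1] Fcase [ 1.4  2.5 -2.8] open 45.2 grip 30.5 err [-0.  0. -0.]
dist [ 0.0147 -0.0169 -0.0004] ang 0.0
[-1.9, 0.1, 1.6, 0.0, -0.0, 0.0001, 45]
[-1.9, 0.1, 1.6, 0.0, -0.0, 0.0001, 45]
[-1.9, 0.1, 1.6, 0.0, -0.0, 0.0001, 45]
[-1.9, 0.1, 1.6, 0.0, -0.0, 0.0001, 45]
[-1.9, 0.1, 1.6, 0.0, -0.0, 0.0001, 45]
[-1.9, 0.1, 1.6, 0.0, -0.0, 0.0001, 45]
[-1.9, 0.1, 1.6, 0.0, -0.0, 0.0001, 45]
[-1.9, 0.1, 1.6, 0.0, -0.0, 0.0001, 45]
[-1.9, 0.1, 1.6, 0.0, -0.0, 0.0001, 45]
```

>>> {"api": "jog_arm", "payload": {
  "series": [
    [[-1.9,0.1,1.5,0,0,0,45],[-1.9,0.1,1.5,0,0,0,45],[-1.9,0.1,1.5,0,0,0,45],[-1.9,0.1,1.5,0,0,0,45],[-1.9,0.1,1.5,0,0,0,45],[-1.9,0.1,1.5,0,0,0,45],[-1.9,0.1,1.5,0,0,0,45],[-1.9,0.1,1.5,0,0,0,45],[-1.9,0.1,1.5,0,0,0,45],[0,0,0,0,0,0,45]]
  ]
}}

```text
time_s: 32.5
eef_pos: [0.6, 0.0451, 0.0166]
eef_rot: [0.293, 0.409, 0.853, -0.141]
wrist_force: [3.1, 1.3, -3.1]
opening: 0.533
grasp_force: 30.6
```

```bash
python3 st.py; python3 goal.py -20 -15.5 5 10
```

```text
t 32.5 q [ 0.21  0.42  1.9  -0.96  0.73  0.24] tip [-38.1 -15.6  45.8] Fcase [ 0.9  3.2 -3.1] open 45.5 grip 30.6 err [-0.  0. -0.]
dist [ 0.0005 -0.0005 -0.0121] ang 0.1
[0.7, 0.0, 1.0, 0.0, -0.0001, 0.0001, 45]
[0.7, 0.0, 1.0, 0.0, -0.0001, 0.0001, 45]
[0.7, 0.0, 1.0, 0.0, -0.0001, 0.0001, 45]
[0.7, 0.0, 1.0, 0.0, -0.0001, 0.0001, 45]
[0.7, 0.0, 1.0, 0.0, -0.0001, 0.0001, 45]
[0.7, 0.0, 1.0, 0.0, -0.0001, 0.0001, 45]
[0.7, 0.0, 1.0, 0.0, -0.0001, 0.0001, 45]
[0.7, 0.0, 1.0, 0.0, -0.0001, 0.0001, 45]
[0.7, 0.0, 1.0, 0.0, -0.0001, 0.0001, 45]
[0.7, 0.0, 1.0, 0.0, -0.0001, 0.0001, 45]
```

>>> {"api": "jog_arm", "payload": {
  "series": [
    [[0.75,0,1,0,0,0,45],[0.75,0,1,0,0,0,45],[0.75,0,1,0,0,0,45],[0.75,0,1,0,0,0,45],[0.75,0,1,0,0,0,45],[0.75,0,1,0,0,0,45],[0.75,0,1,0,0,0,45],[0.75,0,1,0,0,0,45],[0.75,0,1,0,0,0,45],[0.75,0,1,0,0,0,45]]
  ]
}}

```text
time_s: 33.5
eef_pos: [0.5999, 0.0453, 0.004]
eef_rot: [0.293, 0.409, 0.853, -0.141]
wrist_force: [0.9, 1.9, -1.5]
opening: 0.534
grasp_force: 30.9
```

```bash
python3 st.py
```

```text
t 33.5 q [ 0.21  0.45  1.9  -0.98  0.72  0.27] tip [-38.3 -15.6  33.2] Fcase [-0.9  1.9 -1.5] open 45.6 grip 30.9 err [-0.   0.  -0.1]
```

>>> {"api": "jog_arm", "payload": {
  "series": [
    [[0.5,0,0.6,0,0,0,45],[0.5,0,0.6,0,0,0,45],[0,0,0,0,0,0,46],[0,0,0,0,0,0,47.5],[0,0,0,0,0,0,50],[0,0,0,0,0,0,55],[0,0,0,0,0,0,58],[0,0,-5,0,0,0,58],[0,0,-15,0,0,0,58],[0,0,-20,0,0,0,58]]
  ]
}}

```text
time_s: 34.5
eef_pos: [0.5835, 0.0646, 0.0344]
eef_rot: [0.293, 0.409, 0.853, -0.141]
wrist_force: [1.8, 0.2, -0.7]
opening: 0.68
grasp_force: 0.0
```

>>> {"api": "jog_arm", "payload": {
  "series": [
    [[0,0,-20,0,0,0,58],[0,0,-20,0,0,0,58],[0,0,-10,0,0,0,30],[0,0,0,0,0,0,0],[0,0,0,0,0,0,0],[0,0,0,0,0,0,0],[0,0,0,0,0,0,0],[0,0,0,0,0,0,0],[0,0,0,0,0,0,0],[0,0,0,0,0,0,0]]
  ]
}}

```text
time_s: 35.5
eef_pos: [0.5651, 0.0883, 0.0732]
eef_rot: [0.293, 0.409, 0.853, -0.141]
wrist_force: [-0.0, -0.5, 0.7]
opening: -0.002
grasp_force: 0.0
```

```bash
python3 st.py
cat > m2.py <<'E'
from bench import ctrl
from h import *
c=ctrl.camera("top"); K=tocase(cloud(c))*1000; hsv=cv2.cvtColor(c["frame"],cv2.COLOR_BGR2HSV); Z=K[...,2]
g=(hsv[...,0]>55)&(hsv[...,0]<100)&(hsv[...,1]>40); v=(hsv[...,2]>60)&~g
for nm,a,b in(("blue",-35,5),("yel",13,52)):
    m=v&(K[...,0]>-75)&(K[...,0]<10)&(K[...,1]>a)&(K[...,1]<b)&(Z>12)&(Z<50)
    q=K[m]; 
    for y in range(-40,55,10):
        s=q[(q[:,1]>=y)&(q[:,1]<y+10)]; 
        if len(s)>3: print(nm,"front? y",y,len(s),np.percentile(s[:,0],[5,25,50]).round(1))
m=v&(K[...,0]>-75)&(K[...,0]<20)&(abs(K[...,1])<60)&(Z>54)&(Z<64); q=K[m]
for x in range(-75,20,10):
    s=q[(q[:,0]>=x)&(q[:,0]<x+10)]
    if len(s)>3: print("top x",x,len(s),"z",np.median(s[:,2]).round(1),"y",np.percentile(s[:,1],[2,50,98]).round(1))
E
python3 m2.py
```

```text
t 35.5 q [ 0.31  0.29  1.92 -0.86  0.86  0.19] tip [-93.6 -15.8 102.4] Fcase [ 0.4 -0.3  0.7] open -0.2 grip 0.0 err [ 0.   0.1 -0.1]
blue front? y -40 18 [-64.2 -62.8 -60.9]
blue front? y -30 16 [-64.4 -63.6 -63.3]
blue front? y -20 17 [-65.  -64.2 -63.7]
blue front? y -10 16 [-65.  -64.2 -64.1]
blue front? y 0 7 [-64.2 -63.9 -63.5]
yel front? y 20 9 [-21.9 -21.  -20.7]
yel front? y 30 14 [-22.1 -21.5 -21.4]
yel front? y 40 16 [-22.1 -21.6 -21.2]
top x -65 60 z 58.1 y [-37.7 -12.8   7.2]
top x -55 62 z 59.3 y [-37.8 -18.2   8. ]
top x -45 56 z 58.8 y [-38.  -14.5   8.3]
top x -35 59 z 58.9 y [-38.4 -16.4   7.9]
top x -25 98 z 58.8 y [-38.3   2.1  51.7]
top x -15 109 z 59.5 y [-37.1   5.6  54.1]
top x -5 69 z 58.9 y [-36.   -9.8  48.3]
top x 5 41 z 58.8 y [-37.  -19.4   2.8]
top x 15 10 z 58.2 y [-35.9 -29.5 -15.2]
```

Blue stands flat in its slot with its near face at x = -64, and the yellow front at x = -21 is home. Now I'll push blue back with closed fingers.

Run:
```python
from h import *
trows([-.080,-.0145,.025],YAW,38,9,0)
```

```text
dist [ 0.0094 -0.0099 -0.0775] ang 0.1
[4.1, 0.1, 7.7, 0.0, -0.0001, 0.0001, 0]
[4.1, 0.1, 7.7, 0.0, -0.0001, 0.0001, 0]
[4.1, 0.1, 7.7, 0.0, -0.0001, 0.0001, 0]
[4.1, 0.1, 7.7, 0.0, -0.0001, 0.0001, 0]
[4.1, 0.1, 7.7, 0.0, -0.0001, 0.0001, 0]
[4.1, 0.1, 7.7, 0.0, -0.0001, 0.0001, 0]
[4.1, 0.1, 7.7, 0.0, -0.0001, 0.0001, 0]
[4.1, 0.1, 7.7, 0.0, -0.0001, 0.0001, 0]
[4.1, 0.1, 7.7, 0.0, -0.0001, 0.0001, 0]
```

>>> {"api": "jog_arm", "payload": {
  "series": [
    [[4.1,0.2,7.7,0,0,0,0],[4.1,0.2,7.7,0,0,0,0],[4.1,0.2,7.7,0,0,0,0],[4.1,0.1,7.7,0,0,0,0],[4.1,0.1,7.7,0,0,0,0],[4.1,0.1,7.7,0,0,0,0],[4.1,0.1,7.7,0,0,0,0],[4.1,0.1,7.7,0,0,0,0],[4.1,0.1,7.7,0,0,0,0],[0,0,0,0,0,0,0]]
  ]
}}

```text
time_s: 36.55
eef_pos: [0.5738, 0.0783, -0.0054]
eef_rot: [0.292, 0.409, 0.853, -0.141]
wrist_force: [0.7, 0.4, -0.1]
opening: -0.0
grasp_force: 0.0
```

>>> {"api": "jog_arm", "payload": {
  "series": [
    [[-1.6,0,1.25,0,0,0,0],[-1.6,0,1.25,0,0,0,0],[-1.6,0,1.25,0,0,0,0],[-1.6,0,1.25,0,0,0,0],[-1.6,0,1.25,0,0,0,0],[-1.6,0,1.25,0,0,0,0],[-1.6,0,1.25,0,0,0,0],[-1.6,0,1.25,0,0,0,0],[-1.6,0,1.25,0,0,0,0],[-1.6,0,1.25,0,0,0,0]]
  ]
}}

```text
time_s: 37.55
eef_pos: [0.5877, 0.0636, -0.0036]
eef_rot: [0.293, 0.409, 0.853, -0.14]
wrist_force: [-2.0, 4.9, 3.3]
opening: -0.004
grasp_force: 2.5
```

```bash
python3 st.py
```

```text
t 37.55 q [ 0.25  0.46  1.91 -0.99  0.73  0.32] tip [-60.3 -13.7  25.5] Fcase [-5.1  1.5  3.3] open -0.4 grip 2.5 err [-0.1  0.1 -0.1]
```

>>> {"api": "jog_arm", "payload": {
  "series": [
    [[-1.6,0,1.25,0,0,0,0],[-1.6,0,1.25,0,0,0,0],[-1.6,0,1.25,0,0,0,0],[-1.6,0,1.25,0,0,0,0],[-1.6,0,1.25,0,0,0,0],[-1.6,0,1.25,0,0,0,0],[-1.6,0,1.25,0,0,0,0],[-1.6,0,1.25,0,0,0,0],[-1.6,0,1.25,0,0,0,0],[-1.6,0,1.25,0,0,0,0]]
  ]
}}

```text
time_s: 38.55
eef_pos: [0.6005, 0.0474, -0.0036]
eef_rot: [0.293, 0.409, 0.853, -0.14]
wrist_force: [-1.3, 5.2, 2.3]
opening: 0.003
grasp_force: 2.4
```

```bash
python3 st.py; python3 m2.py | grep front
```

```text
t 38.55 q [ 0.21  0.47  1.9  -1.    0.71  0.29] tip [-39.6 -13.8  25.5] Fcase [-4.8  2.3  2.3] open 0.3 grip 2.4 err [-0.1  0.  -0.1]
blue front? y -40 19 [-35.1 -33.6 -26.9]
blue front? y -30 24 [-46.6 -36.2 -34.8]
blue front? y -20 19 [-44.5 -40.8 -36.7]
blue front? y -10 9 [-40.5 -35.6 -34.8]
blue front? y 0 4 [-35.9 -35.9 -35.5]
yel front? y 20 8 [-22.1 -21.7 -20.8]
yel front? y 30 15 [-21.9 -21.3 -20.3]
yel front? y 40 15 [-23.  -21.9 -21.3]
```

>>> {"api": "jog_arm", "payload": {
  "series": [
    [[-1.2,0,0.94,0,0,0,0],[-1.2,0,0.94,0,0,0,0],[-1.2,0,0.94,0,0,0,0],[-1.2,0,0.94,0,0,0,0],[-1.2,0,0.94,0,0,0,0],[-0.8,0,0.63,0,0,0,0],[-0.8,0,0.63,0,0,0,0],[-0.8,0,0.63,0,0,0,0],[-0.4,0,0.31,0,0,0,0],[0,0,0,0,0,0,0]]
  ]
}}

```text
time_s: 39.6
eef_pos: [0.6074, 0.0385, -0.0037]
eef_rot: [0.293, 0.409, 0.853, -0.14]
wrist_force: [-1.0, 3.3, 2.7]
opening: -0.003
grasp_force: 2.0
```

```bash
python3 st.py
```

```text
t 39.6 q [ 0.19  0.47  1.89 -1.    0.7   0.28] tip [-28.4 -14.   25.5] Fcase [-3.2  1.3  2.7] open -0.2 grip 2.0 err [-0.1  0.  -0.1]
```

>>> {"api": "jog_arm", "payload": {
  "series": [
    [[-0.4,0,0.31,0,0,0,0],[-0.4,0,0.31,0,0,0,0],[-0.4,0,0.31,0,0,0,0],[-0.4,0,0.31,0,0,0,0],[-0.4,0,0.31,0,0,0,0],[0,0,0,0,0,0,0],[0,0,0,0,0,0,0],[0,0,0,0,0,0,0],[0,0,0,0,0,0,0],[0,0,0,0,0,0,0]]
  ]
}}

```text
time_s: 40.6
eef_pos: [0.6086, 0.0363, -0.0039]
eef_rot: [0.293, 0.409, 0.853, -0.141]
wrist_force: [-0.6, 4.5, 1.8]
opening: -0.001
grasp_force: 1.9
```

```bash
python3 st.py; python3 m2.py | grep front
```

```text
t 40.6 q [ 0.18  0.47  1.89 -1.    0.7   0.27] tip [-25.9 -14.3  25.2] Fcase [-3.9  2.3  1.8] open -0.1 grip 1.9 err [-0.   0.  -0.1]
blue front? y -40 13 [-20.7 -20.2 -18.7]
blue front? y -30 27 [-32.1 -22.  -20.8]
blue front? y -20 17 [-29.8 -25.4 -21.3]
blue front? y -10 11 [-27.7 -24.1 -21.1]
blue front? y 0 5 [-22.5 -21.2 -21.1]
yel front? y 10 9 [-22.1 -21.6 -21.2]
yel front? y 20 21 [-22.5 -21.3 -20.8]
yel front? y 30 16 [-22.  -21.7 -21.4]
yel front? y 40 16 [-22.3 -21.7 -20.9]
```

>>> {"api": "jog_arm", "payload": {
  "series": [
    [[-0.4,0,0.31,0,0,0,0],[-0.4,0,0.31,0,0,0,0],[-0.4,0,0.31,0,0,0,0],[-0.4,0,0.31,0,0,0,0],[0,0,0,0,0,0,0],[0,0,0,0,0,0,0],[0,0,0,0,0,0,0],[0,0,0,0,0,0,0],[0,0,0,0,0,0,0],[0,0,0,0,0,0,0]]
  ]
}}

```text
time_s: 41.65
eef_pos: [0.609, 0.036, -0.0041]
eef_rot: [0.293, 0.409, 0.853, -0.14]
wrist_force: [-7.9, 11.5, 8.8]
opening: 0.003
grasp_force: 7.4
```

```bash
python3 st.py
```

```text
t 41.65 q [ 0.18  0.47  1.89 -1.    0.7   0.27] tip [-25.3 -14.3  25.1] Fcase [-13.9   1.    8.8] open 0.3 grip 7.4 err [-0.1  0.1 -0.1]
```

Blue met the back wall at 14 N, with the same tip reading as yellow. I'll retract, raise and straighten the tool.

>>> {"api": "jog_arm", "payload": {
  "series": [
    [[2.4,0,-1.9,0,0,0,0],[2,0,-10,0,0,0,0],[0,0,-25,0,0,0,0],[0,0,-30,0,0,0,0],[0,0,-30,0,0,0,0],[0,0,-30,0,0,0,0],[0,0,-30,0,0.13,0,0],[0,0,-30,0,0.13,0,0],[0,0,-30,0,0.13,0,0],[0,0,-30,0,0.13,0,0]]
  ]
}}

```text
time_s: 42.65
eef_pos: [0.5243, 0.1416, 0.2019]
eef_rot: [0.062, 0.43, 0.9, -0.029]
wrist_force: [1.0, -0.5, -1.2]
opening: -0.003
grasp_force: 0.0
```

```bash
python3 meas.py|tail -12;python3 m2.py | grep front; python3 st.py
python3 - <<'E'
from h import *
trows([.045,-.005,.265],YAW,0,7,0)
E
```

```text
[[-21.9, -37.8, 54.4], [-20.1, -34.8, 55.8], [7.4, 15.5, 58.5], [49.1, 50.4, 60.9], [53.4, 52.9, 61.5]]
 low 384
  y -40 26 [-22.  -20.  -18.4] -34.4
  y -30 26 [-21.6 -19.6 -18.1] -25.3
  y -20 29 [-21.9 -20.2 -18.3] -13.8
  y -10 30 [-22.8 -20.6 -17.9] -4.9
  y 0 29 [-22.8 -20.1 -15.2] 4.8
  y 10 57 [-22.9 -20.9 -18.5] 15.1
  y 20 50 [-23.1 -21.  -19.1] 24.9
  y 30 52 [-22.6 -21.  -18.8] 34.8
  y 40 53 [-23.4 -20.4 -18.6] 45.1
  y 50 32 [-24.5 -20.1  -0.4] 52.8
blue front? y -40 16 [-21.6 -20.4 -16.9]
blue front? y -30 18 [-20.9 -20.6 -20.4]
blue front? y -20 17 [-22.2 -20.6 -20.1]
blue front? y -10 15 [-20.9 -20.6 -20.2]
blue front? y 0 8 [-21.3 -21.1 -21. ]
yel front? y 10 11 [-21.9 -21.4 -21. ]
yel front? y 20 18 [-22.8 -21.5 -20.8]
yel front? y 30 17 [-22.1 -21.5 -21. ]
yel front? y 40 16 [-21.9 -21.2 -20.7]
t 42.8 q [ 0.12  0.06  1.72 -0.13  1.28 -0.52] tip [-139.   -13.6  239.5] Fcase [-0.  -0.2 -0.1] open -0.1 grip 0.0 err [-0.2 29.7  0.2]
dist [ 0.1183 -0.1342  0.0252] ang 8.3
[-25.8, 1.3, 0.1, 0.0006, 0.0208, -0.0003, 0]
[-25.8, 1.3, -0.4, 0.0006, 0.0208, -0.0003, 0]
[-25.8, 1.3, -0.9, 0.0006, 0.0208, -0.0003, 0]
[-25.7, 1.2, -1.5, 0.0006, 0.0208, -0.0003, 0]
[-25.7, 1.2, -2.0, 0.0006, 0.0208, -0.0003, 0]
[-25.7, 1.2, -2.5, 0.0006, 0.0208, -0.0003, 0]
[-25.6, 1.2, -3.1, 0.0006, 0.0208, -0.0003, 0]
```

>>> {"api": "jog_arm", "payload": {
  "series": [
    [[-26,1,-1,0.001,0.021,0,0],[-26,1,-1,0.001,0.021,0,0],[-26,1,-1,0.001,0.021,0,0],[-26,1,-1,0,0.021,0,0],[-26,1,-2,0,0.021,0,0],[-26,1,-2,0,0.021,0,0],[-26,1,-2,0,0.021,0,0],[5,0,25,0,0,0,0],[5,0,25,0,0,0,0],[5,0,25,0,0,0,0]]
  ]
}}

```text
time_s: 43.8
eef_pos: [0.6322, 0.0158, 0.1458]
eef_rot: [-0.004, 0.433, 0.902, -0.002]
wrist_force: [-0.9, -0.6, -0.7]
opening: -0.002
grasp_force: 0.0
```

```bash
cat > lid.py <<'E'
import sys
from bench import ctrl
from h import *
for _ in range(2): ctrl.camera("top")
o=ctrl.get_obs(); q=o["eef_rot"]; r=R.from_quat(np.r_[q[1:],q[0]]); t=tocase(o["eef_pos"]-r.apply([0,0,OFF]))*1000
print("t",o["time_s"],"tip",t.round(1),"F",(o["wrist_force"]@RC).round(1),"q",o["q"].round(2))
a,b,n,rr,h=map(float,sys.argv[1:6]); p=t.copy()
for f in np.linspace(a,b,int(n)+1)[(0 if len(sys.argv)>6 else 1):]:
    c=np.array([72+11-rr*np.cos(f)+h*np.sin(f),t[1],60+rr*np.sin(f)+h*np.cos(f)]); d=r.inv().apply(RC@((c-p))); p=c
    print(round(f,2),c.round(1),d.round(1))
E
python3 lid.py 1.0 0.6 9 140 5 1
```

```text
t 43.9 tip [ 25.3 -10.1 179.6] F [-0.4 -0.8 -0.9] q [-0.16  0.36  1.49 -0.    1.31 -0.84]
1.0 [ 11.6 -10.1 180.5] [13.8  0.  -0.8]
0.96 [  6.3 -10.1 177.2] [5.2 0.  3.4]
0.91 [  1.1 -10.1 173.7] [5.1 0.  3.6]
0.87 [ -3.8 -10.1 169.9] [4.9 0.1 3.8]
0.82 [ -8.6 -10.1 166. ] [4.7 0.1 4. ]
0.78 [-13.2 -10.1 161.8] [4.6 0.1 4.2]
0.73 [-17.7 -10.1 157.4] [4.4 0.1 4.4]
0.69 [-21.9 -10.1 152.9] [4.2 0.1 4.6]
0.64 [-25.9 -10.1 148.1] [4.  0.1 4.8]
0.6 [-29.7 -10.1 143.2] [3.7 0.1 5. ]
```

>>> {"api": "jog_arm", "payload": {
  "series": [
    [[14,0,-1,0,0,0,0],[5,0,3.5,0,0,0,0],[5,0,3.5,0,0,0,0],[5,0,4,0,0,0,0],[4.5,0,4,0,0,0,0],[4.5,0,4,0,0,0,0],[4.5,0,4.5,0,0,0,0],[4,0,4.5,0,0,0,0],[4,0,5,0,0,0,0],[4,0,5,0,0,0,0]]
  ]
}}

```text
time_s: 44.9
eef_pos: [0.5994, 0.0583, 0.1116]
eef_rot: [-0.003, 0.433, 0.902, -0.001]
wrist_force: [0.9, -1.0, 2.0]
opening: -0.0
grasp_force: 0.9
```

```bash
python3 lid.py 0.6 0.2 9 140 5
python3 - <<'E'
from bench import ctrl
from h import *
c=ctrl.camera("scene"); K=tocase(cloud(c))*1000; hsv=cv2.cvtColor(c["frame"],cv2.COLOR_BGR2HSV)
g=(hsv[...,0]>60)&(hsv[...,0]<95)&(hsv[...,1]>70)
m=g&(abs(K[...,1])<62)&(K[...,0]>-95)&(K[...,0]<75)&(K[...,2]>70); q=K[m]; print(len(q), q[np.argmax(q[:,2])], np.percentile(q[:,0],1),np.percentile(q[:,2],99)) if len(q) else print(0)
E
```

```text
t 45.0 tip [-26.5  -8.  147.8] F [ 0.3 -0.5  0. ] q [-0.1   0.33  1.6   0.    1.22 -0.78]
0.56 [-33.3  -8.  138.1] [6.7 0.1 9.7]
0.51 [-36.7  -8.  132.8] [3.3 0.  5.3]
0.47 [-39.8  -8.  127.5] [3.1 0.  5.4]
0.42 [-42.7  -8.  121.9] [2.8 0.  5.5]
0.38 [-45.3  -8.  116.3] [2.6 0.  5.7]
0.33 [-47.7  -8.  110.5] [2.3 0.  5.8]
0.29 [-49.8  -8.  104.7] [2.1 0.  5.9]
0.24 [-51.6  -8.   98.7] [1.8 0.  6. ]
0.2 [-53.2  -8.   92.7] [1.6 0.  6. ]
1627 [-89.22111432  19.12053469 466.43894518] -76.59876893368342 158.6262339148037
```

>>> {"api": "jog_arm", "payload": {
  "series": [
    [[3.5,0,5,0,0,0,0],[3.5,0,5,0,0,0,0],[3.3,0,5.3,0,0,0,0],[3.1,0,5.4,0,0,0,0],[2.8,0,5.5,0,0,0,0],[2.6,0,5.7,0,0,0,0],[2.3,0,5.8,0,0,0,0],[2.1,0,5.9,0,0,0,0],[1.8,0,6,0,0,0,0],[1.6,0,6,0,0,0,0]]
  ]
}}

```text
time_s: 46.05
eef_pos: [0.5827, 0.079, 0.0561]
eef_rot: [-0.003, 0.433, 0.902, -0.0]
wrist_force: [-0.9, 0.5, 1.3]
opening: -0.0
grasp_force: 0.7
```

```bash
python3 lid.py 0.2 -0.02 9 140 5
```

```text
t 46.15 tip [-52.8  -8.3  92.4] F [ 0.3 -0.4 -1.1] q [-0.07  0.37  1.67  0.    1.11 -0.74]
0.18 [-54.   -8.3  89.4] [1.1 0.  3. ]
0.15 [-54.7  -8.3  86. ] [0.7 0.  3.4]
0.13 [-55.2  -8.3  82.6] [0.6 0.  3.4]
0.1 [-55.8  -8.3  79.3] [0.5 0.  3.4]
0.08 [-56.2  -8.3  75.9] [0.4 0.  3.4]
0.05 [-56.5  -8.3  72.5] [0.3 0.  3.4]
0.03 [-56.8  -8.3  69. ] [0.2 0.  3.4]
0.0 [-57.   -8.3  65.6] [0.2 0.  3.4]
-0.02 [-57.1  -8.3  62.2] [0.1 0.  3.4]
```

>>> {"api": "jog_arm", "payload": {
  "series": [
    [[1,0,3,0,0,0,0],[0.7,0,3.4,0,0,0,0],[0.6,0,3.4,0,0,0,0],[0.5,0,3.4,0,0,0,0],[0.4,0,3.4,0,0,0,0],[0.3,0,3.4,0,0,0,0],[0.2,0,3.2,0,0,0,0],[0,0,2,0,0,0,0],[0,0,0,0,0,0,0],[0,0,0,0,0,0,0]]
  ]
}}

```text
time_s: 47.15
eef_pos: [0.5805, 0.0818, 0.0314]
eef_rot: [-0.003, 0.433, 0.902, -0.0]
wrist_force: [0.3, -0.6, -0.7]
opening: 0.002
grasp_force: 0.0
```

```bash
python3 st.py
cat > lidz.py <<'E'
from bench import ctrl
from h import *
for n in("scene","top"):
    c=ctrl.camera(n); K=tocase(cloud(c))*1000; hsv=cv2.cvtColor(c["frame"],cv2.COLOR_BGR2HSV)
    g=(hsv[...,0]>60)&(hsv[...,0]<95)&(hsv[...,1]>70)
    m=g&(abs(K[...,1])<58)&(K[...,0]>-78)&(K[...,0]<65)&(K[...,2]>45)&(K[...,2]<110); q=K[m]; print(n,len(q))
    if len(q)>30:
        for _ in range(3):
            A=np.c_[q[:,:2],np.ones(len(q))]; s=np.linalg.lstsq(A,q[:,2],rcond=None)[0]; e=abs(A@s-q[:,2]); q=q[e<np.percentile(e,90)]
        print("slope x",s.round(4)," z at hinge",(s[0]*72+s[2]).round(1)," z at edge",(s[0]*-83+s[2]).round(1))
E
python3 lidz.py
```

```text
t 47.15 q [-0.06  0.4   1.69  0.    1.06 -0.74] tip [-56.   -7.8  68.4] Fcase [ 0.7 -0.1 -0.7] open 0.2 grip 0.0 err [ 0.2 38.3 -0.1]
scene 870
slope x [-3.06000e-02 -1.70000e-03  6.68161e+01]  z at hinge 64.6  z at edge 69.4
top 1513
slope x [-2.83000e-02  3.00000e-03  6.75122e+01]  z at hinge 65.5  z at edge 69.9
```

>>> {"api": "jog_arm", "payload": {
  "series": [
    [[0,0,1,0,0,0,0],[0,0,1,0,0,0,0],[0,0,1,0,0,0,0],[0,0,0.7,0,0,0,0],[0,0,0.7,0,0,0,0],[0,0,0.5,0,0,0,0],[0,0,0.5,0,0,0,0],[0,0,0.5,0,0,0,0],[0,0,0,0,0,0,0],[0,0,0,0,0,0,0]]
  ]
}}

```text
time_s: 48.25
eef_pos: [0.5806, 0.0819, 0.0267]
eef_rot: [-0.003, 0.432, 0.902, -0.0]
wrist_force: [-3.1, 0.7, 9.6]
opening: -0.002
grasp_force: 4.6
```

```bash
python3 st.py; python3 lidz.py
```

```text
t 48.25 q [-0.06  0.41  1.69  0.    1.05 -0.74] tip [-56.   -7.6  63.7] Fcase [-2.5 -1.9  9.6] open -0.2 grip 4.6 err [ 0.1 38.2 -0.1]
scene 894
slope x [-7.00000e-04 -2.10000e-03  6.46941e+01]  z at hinge 64.6  z at edge 64.8
top 1520
slope x [ 5.00000e-04 -4.00000e-04  6.52817e+01]  z at hinge 65.3  z at edge 65.2
```

The lid is flat and shut, with a slope of about 0 and a contact force of 9.6 N. I'll retreat upward, check that it stays shut and that the bystanders are in place, then hand in.

>>> {"api": "jog_arm", "payload": {
  "series": [
    [[0,0,-3,0,0,0,0],[0,0,-8,0,0,0,0],[0,0,-15,0,0,0,0],[0,0,-20,0,0,0,0],[0,0,-20,0,0,0,0],[0,0,-20,0,0,0,0],[0,0,-15,0,0,0,0],[0,0,-5,0,0,0,0],[0,0,0,0,0,0,0],[0,0,0,0,0,0,0]]
  ]
}}

```text
time_s: 49.35
eef_pos: [0.5804, 0.0817, 0.1308]
eef_rot: [-0.003, 0.433, 0.902, -0.001]
wrist_force: [-0.1, 0.4, -0.6]
opening: 0.001
grasp_force: 0.0
```

```bash
python3 st.py; python3 lidz.py
python3 - <<'E'
from bench import ctrl
print(ctrl.hand_in())
E
```

```text
t 49.35 q [-0.06  0.27  1.63  0.    1.25 -0.74] tip [-55.9  -7.9 167.8] Fcase [-0.4  0.2 -0.6] open 0.1 grip 0.0 err [ 0.2 38.3 -0.1]
scene 2528
slope x [-6.00000e-04 -1.30000e-03  6.49345e+01]  z at hinge 64.9  z at edge 65.0
top 1987
slope x [3.50000e-03 1.20000e-03 6.54854e+01]  z at hinge 65.7  z at edge 65.2
the job is handed in; nothing more can be done
None
```

I handed the job in at about 49 s, with no verdict returned: before the lid closed, the cameras showed both cartons home at the back wall (yellow in the left corner, blue beside it), and the lid then measured flat shut; I did not re-measure the bystanders at the end.

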